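Rinse the used grinding wheels

ROBOT

A 7-joint arm with a two-finger parallel gripper is mounted at the origin on the work surface. World frame = base frame: x ahead of the robot, y to its left, z up, the work surface at z = 0. Lengths are in m, angles in rad, forces in N, time in s.
With the tool pointing down it reaches from about 0.425 to 0.875 m from the base axis. Payload 4.7 kg.
Tool frame: the origin (TCP) lies midway between the tips of the shut fingers; the grasp point (between the pads) lies 19 mm behind it; z points along the fingers, y is the direction in which the jaws open and shut (so a half turn about z gives the same grasp; the last joint's range is limited). The gripper opens to 87 mm and grips with 3 to 60 N. Pads are 19 mm wide; open, the fingers measure 117 mm over their backs; the gripper's body (75 mm by 190 mm) begins 51 mm behind the grasp point.
Start: joints at [1.22, 0.321, -0.07, 1.45, 0.023, 1.371, -0.057], TCP at [0.232, -0.607, 0.223] pointing down, gripper open.
Joint ranges: [-2.86, 2.86], [-0.3, 2.09], [-1.38, 1.24], [0.06, 2.45], [-1.56, 4.7], [0.09, 2.05], [-2.69, 2.69]. Speed limits (rad/s): [2.57, 2.57, 3.14, 3.14, 3.14, 3.14, 3.14].

INTERFACE

Orientations are given as a rotation vector (axis times angle).
In Python, from bench import * gives the robot as it stands. The module is installed in compiled form; this text tells all that it offers.
- The arm moves only by the tool play_rows, never from a script. Its argument "series" is one flat list of numbers, 7 for each row, row after row: the opening in per cent of the stroke, from 0 (shut) to 100 (fully open), then the shift along the tool's x, y, z in m, then the turn, a rotation vector about the tool's x, y, z in degrees. In form: [fingers, tx, ty, tz, rx, ry, rz, fingers, tx, ty, tz, rx, ry, rz, ...]. A call has 1 to 10 rows; each row is the pose to reach, as a shift and turn from the pose commanded when the call began, along the tool's axes at that moment; what a row does not reach only later rows make up. A row lasts 1/12 s, in which the tool goes at most 41.7 mm and 7.16 degrees, less where a joint would pass 70% of its speed; a pose out of reach is approached as far as the arm can. A call with a gripper value outside its range is refused whole. The fingers move at their own pace and stop on an object; "force" is the grip in N (left out, the last holds). Time passes only in rows, so rows that repeat a pose let the fingers close. It gives the time, the measured TCP pose, the force and the opening at its end, in the units of the state.
- get_state(): the state, without advancing time (a new reading comes with each control period).
- get_image(name): name is "side" or "top" or "wrist"; returns a dict with "frame" (400x640x3 uint8, red, green, blue), "fx", "fy", "cx", "cy" (pixels), "D" ([k1, k2, p1, p2, k3] as OpenCV has them; the pictures are not rectified), "R" (3x3) and "t" (3): a world point X has camera coordinates R X + t. Camera axes: x right, y down, z forward; pixel columns grow to the right and rows downward; lengths in m; the calibration is good to about 2 mm. A picture is of the moment at which its call begins. There is no depth.
- close_job(): hands the job in, once; it reports no verdict.
The state is a dict: "time": time; "joint_positions": joint angles; "qd": joint speeds; "joint_torque": joint torques, N m; "position": TCP position; "tool_rot": TCP orientation; "ft_force": force on the tool from outside, world axes, zero at the start; "torque": the same for the moment, N m; "grip_width": opening from 0.0 (shut) to 1.0 (fully open).
Only numpy, scipy, OpenCV 4.12 (cv2) and the standard library are available. Lean on these libraries where they do the work, as an engineer would, in place of code of your own. Each camera call takes 0.05 s, during which the arm holds its last target.

TASK

Take the dressing stone off the apron of the rinse box and lay it in the steel tray, then slide every grinding wheel, upright, through the mouth of the box with its arbor in the slot until all are fully under the cover. Pick up the rinse wand, hold its nozzle level a few centimetres in front of the middle of the window, pointing straight in, steady for about two seconds. Then slide the wheels out again and stand them all on the rubber drying mat, lay the wand back in both forks of its rest, nozzle the same way as before, and leave the other things on the bench alone.

Things in the scene. Friction and masses are not known exactly. Their poses are not given: they have to be found in the camera images.
- wheel0: grinding wheel on an arbor, standing on its flat face: grey disc 58 mm diameter, 25 mm thick, with a 16 mm round steel arbor rising 62 mm from its centre (87 mm overall; grip it by the arbor). Origin at the centre of the underside, z along the arbor. Absent in some starts (None).
- wheel1: grinding wheel on an arbor, standing on its flat face: grey disc 58 mm diameter, 25 mm thick, with a 16 mm round steel arbor rising 62 mm from its centre (87 mm overall; grip it by the arbor). Origin at the centre of the underside, z along the arbor. Absent in some starts (None).
- wheel2: grinding wheel on an arbor, standing on its flat face: grey disc 58 mm diameter, 25 mm thick, with a 16 mm round steel arbor rising 62 mm from its centre (87 mm overall; grip it by the arbor). Origin at the centre of the underside, z along the arbor. Absent in some starts (None).
- wheel3: grinding wheel on an arbor, standing on its flat face: grey disc 58 mm diameter, 25 mm thick, with a 16 mm round steel arbor rising 62 mm from its centre (87 mm overall; grip it by the arbor). Origin at the centre of the underside, z along the arbor. Absent in some starts (None).
- rinse_box: fixed low green box, front to -x, 94 mm wide in x. Origin on the table under its middle. A lane runs along its y: floor 15 mm high, 70 mm wide between walls, open at the mouth (y = -130 mm), end wall at y = 125 mm. Before the mouth the floor goes on as a bare apron to y = -225 mm. A wheel is fully under the cover from centre y = -101 mm on; four fit in a row
- drying_mat: fixed black rubber drying mat, 160 x 180 mm (x, y), 4 mm thick, lying on the bench between the robot and the rinse box. Origin at the centre of the underside
- mouth (a point): middle of the lane's floor at the mouth, below the edge of the cover (box axes: +y leads in). The aluminium cover over the lane has its underside 48 mm and top 52 mm above the table and a slot 26 mm wide along its middle (x = 0), open at the mouth, through which the arbors pass
- window (a point): centre of the window in the front wall of the rinse box, on the wall's outer face, 31.5 mm above the table; the window is 50 mm wide and 33 mm high; box axes: +x leads straight into the window
- dressing_stone: reddish dressing stone, 90 x 24 x 28 mm (x, y, z), lying across the apron of the rinse box in the way of the wheels. Origin at the centre of the underside
- stone_tray: fixed open dark steel tray, 150 x 110 mm (x, y), walls 4 mm thick and 18 mm high, floor 4 mm thick. Origin at the centre of the underside
- wand: rinse wand: black grip block 60 x 28 x 26 mm (x, y, z) around the origin, steel barrel 14 mm thick and brass nozzle ahead (+x) to x = 100 mm, steel stub 14 mm thick behind to x = -80 mm. Origin at the centre of the grip block, on the barrel's axis; x points out of the nozzle, z up
- nozzle (a point): tip of the wand's nozzle, 100 mm ahead of the wand's origin along its x
- wand_rest: fixed wand rest: grey base plate 150 x 70 x 8 mm with two steel U-forks at x = -50 and +50 mm (gap 26 mm, seat 33 mm and prong tops 55 mm above the table) that carry the barrel and the rear stub; the lying wand has its origin 40 mm above the rest's origin, nozzle towards +x. Origin at the centre of the underside, x along the lying wand
- paste_jar: small jar of paste with a white cap, 54 mm wide, 55 mm high; leave alone
- oil_bottle: clear bottle 48 mm wide, 120 mm high; leave alone
- pliers: red-handled pliers, about 150 mm long, lying flat; leave alone
- brush: hand brush, lying flat; leave alone
- mug: white mug 76 mm wide, 85 mm high; leave alone
- stock_box: cardboard box 100 x 70 x 45 mm; leave alone
- screwdriver: screwdriver, lying flat; leave alone
Not all that is in view belongs to the job. What is shaped like the wheel1 but green or yellow is not meant.

How it is judged:
By the outcome, as a careful person would: the job done as asked, in the order asked, and still so for the second after the job is handed in, with the robot touching nothing.
Of wheel0, wheel1, wheel2, wheel3 only 2 to 4 are there at a start; the rules pass over those that are not, and their reading is None.
At some moment in a run one of wheel0, wheel1, wheel2, wheel3, dressing_stone may be knocked a few centimetres aside while the robot is not near it.
Once in a run the grip may slacken for a moment while it holds something.
It also fails if it takes over 210 s, if anything falls off the work surface, if the arm or the gripper's body presses on something with over 40 N, if the wrist force passes 120 N, or if a joint passes its speed limit or range.

## Working session

There is one attempt and no reset: what is moved stays moved. The work goes in short steps, Python scripts to look and compute and a tool call to move; the robot and the scene stay as the last step left them, time stands still between calls to the robot, and variables do not carry over. Pictures are saved under pics/ and viewed, and the job is handed in when it is done.

Besides the shell and the picture viewer there is one more tool, called after "Emit:" as a command line: name --argument value ..., lists and objects as JSON in quotes. play_rows: Moves the arm, as the interface text tells. Its arguments: {"type":"object","properties":{"series":{"type":"array"},"force":{"type":"number"}},"required":["series"]}

```bash
mkdir -p pics
python3 - <<'E'
from bench import *
import cv2
s=get_state(); print({k:(v if not hasattr(v,'tolist') else v.tolist()) for k,v in s.items()})
for n in ["side","top","wrist"]:
    d=get_image(n); cv2.imwrite(f"pics/{n}0.png",d["frame"][:,:,::-1]); print(n,d["fx"],d["fy"],d["cx"],d["cy"],d["D"],d["R"],d["t"])
E
```

```text
{'time': 0.0, 'joint_positions': [1.2201016129582527, 0.3218068867141264, -0.0700446068089935, 1.4517014144420826, 0.022658607461108548, 1.370793478282042, -0.05693969458420862], 'qd': [0.000853676828226891, -0.0014147972495126386, 0.001790778466836142, -0.00019506319249575776, 0.0003902490307898029, 0.0010911865082431735, 0.001061427036437863], 'joint_torque': [-0.00028889549867017195, -49.12952542304993, -0.4043694958090782, -31.253010034561157, -0.06404802203178406, 0.04386702552437782, 0.00021281387489580084], 'position': [0.23160095566964628, -0.6067358768292775, 0.22145842852493663], 'tool_rot': [-3.0876656265220714, -0.5694560160093985, 0.0008081309490107564], 'ft_force': [0.1087281909656876, 0.13900337053685274, -0.5121243125253961], 'torque': [-0.006124482958228515, -0.0196315782794722, 0.06945599054379965], 'grip_width': 1.0028599508388505}
side 473.32870489432247 473.32870489432247 309.63144734546756 200.42645963715145 [-0.11614654  0.          0.          0.          0.        ] [[-0.92311231 -0.38450664  0.00427726]
 [-0.26015098  0.61629432 -0.74330531]
 [ 0.28316978 -0.68726702 -0.66893866]] [0.4260006  0.17966227 1.51252098]
top 417.5911422501009 417.5911422501009 318.5886042938904 199.94884189928786 [0.02471776 0.         0.         0.         0.        ] [[-0.01223468 -0.99977839  0.01713132]
 [-0.99394724  0.01028916 -0.10937558]
 [ 0.10917507 -0.01836581 -0.99385286]] [-0.02537474  0.4948651   1.2401968 ]
wrist 283.73510979952465 283.73510979952465 319.1311455068851 199.17750357698654 [0.00716807 0.         0.         0.         0.        ] [[ 0.35701026 -0.93409923 -0.00151975]
 [-0.90226672 -0.34526417  0.25827778]
 [-0.24178179 -0.0908366  -0.9660695 ]] [-0.65026469 -0.03295394  0.39020548]
```

View pics/top0.png

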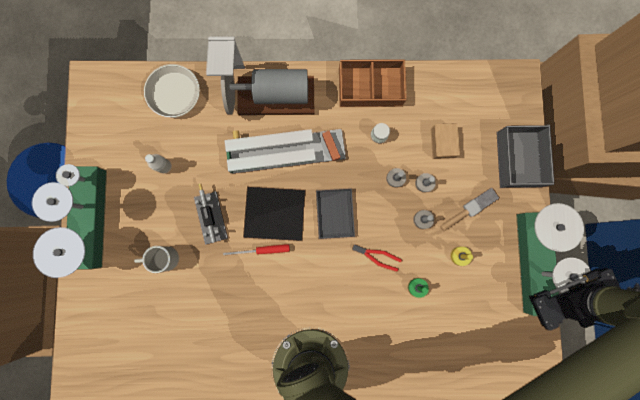

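View pics/side0.png

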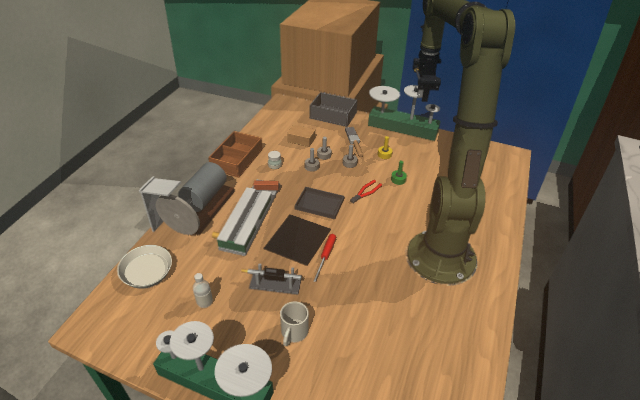

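View pics/wrist0.png

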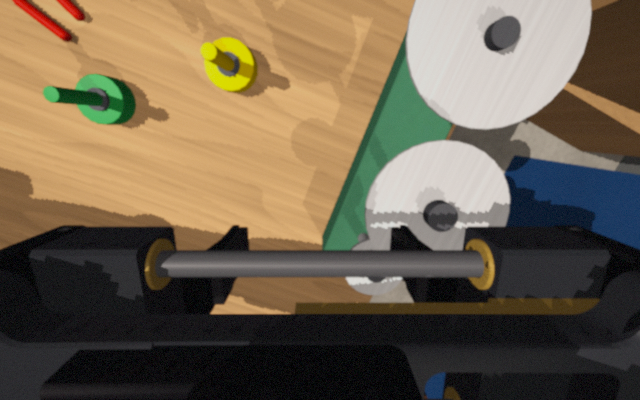

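```bash
cat > h.py <<'E'
from bench import *
import cv2, numpy as np
from scipy.spatial.transform import Rotation as Rn
def K(d): return np.array([[d["fx"],0,d["cx"]],[0,d["fy"],d["cy"]],[0,0,1]])
def w(d,u,v,z):
    p=cv2.undistortPoints(np.array([[[u,v]]],float),K(d),np.array(d["D"],float))[0,0]
    R=np.array(d["R"]);t=np.array(d["t"]); C=-R.T@t; r=R.T@np.array([p[0],p[1],1]); return C+r*(z-C[2])/r[2]
def px(d,P):
    R=np.array(d["R"]);t=np.array(d["t"])
    return cv2.projectPoints(np.array(P,float).reshape(-1,1,3),cv2.Rodrigues(R)[0],t,K(d),np.array(d["D"],float))[0][:,0]
def crop(d,name,u0,v0,u1,v1,s):
    f=d["frame"][v0:v1,u0:u1,::-1]; f=cv2.resize(f,None,fx=s,fy=s,interpolation=cv2.INTER_CUBIC); cv2.imwrite("pics/"+name+".png",f)
def move(P,yaw,s=None):
    """shift in tool axes (mm) & turn (deg rotvec) to TCP P pointing down w/ tool-y at world angle yaw (deg)"""
    s=s or get_state(); R0=Rn.from_rotvec(s["tool_rot"])
    best=None
    for k in (0,180):
        a=np.radians(yaw+k); y=np.array([np.cos(a),np.sin(a),0]); z=np.array([0,0,-1.]); x=np.cross(y,z)
        R1=Rn.from_matrix(np.c_[x,y,z]); rv=np.degrees((R0.inv()*R1).as_rotvec())
        if best is None or np.linalg.norm(rv)<np.linalg.norm(best): best=rv
    sh=R0.inv().apply(np.array(P)-np.array(s["position"]))
    return np.round(sh*1000,1), np.round(best,1)
E
python3 - <<'E'
from h import *
d=get_image("top")
crop(d,"c1",190,110,370,250,4.4)
crop(d,"c2",370,110,570,250,4)
d=get_image("side")
crop(d,"c3",200,150,400,300,4)
E
```

```text
(no output)
```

View pics/c1.png

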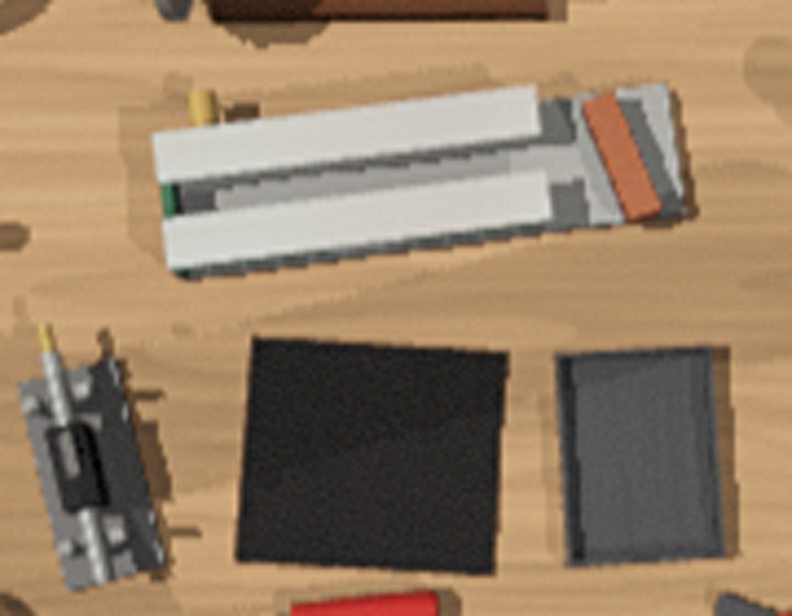

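View pics/c2.png

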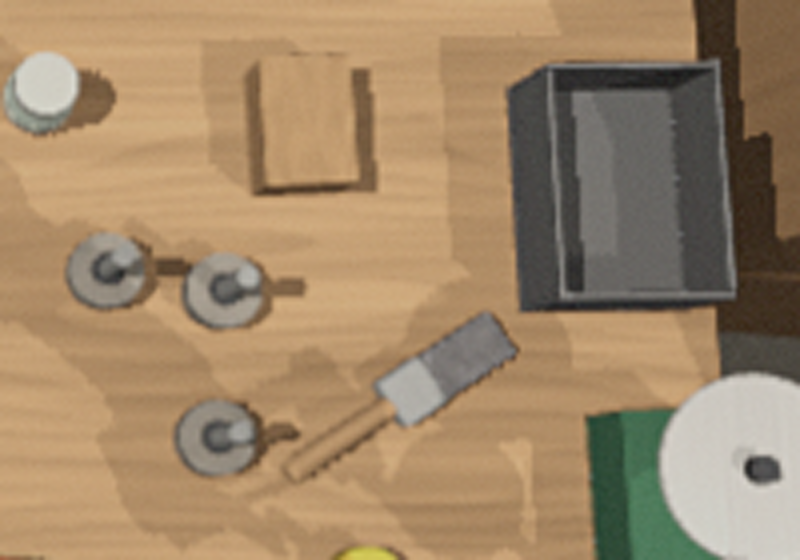

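View pics/c3.png

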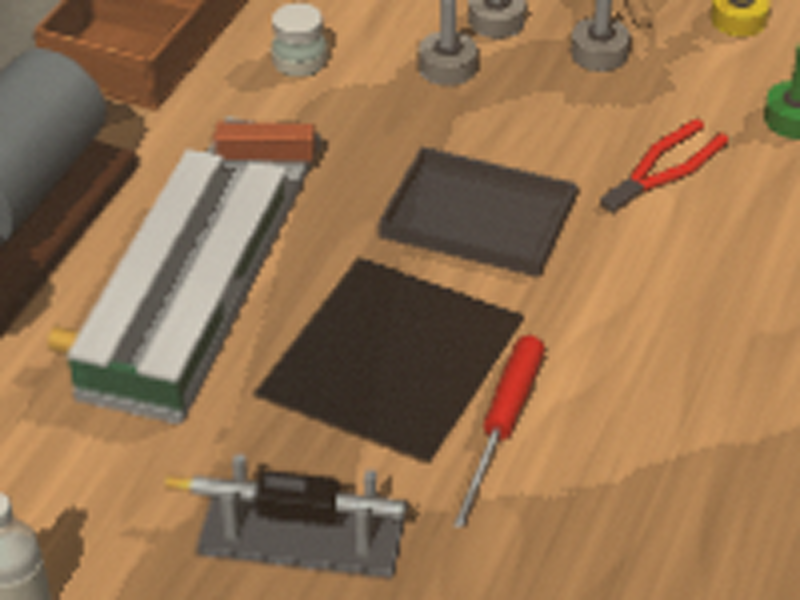

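Run:
```python
from h import *
d=get_image("top"); s=get_image("side")
f=lambda u,v,z:w(d,190+u/4.4,110+v/4.4,z)
g=lambda u,v,z:w(d,370+u/4,110+v/4,z)
q=lambda u,v,z:w(s,200+u/4,150+v/4,z)
np.set_printoptions(precision=4,suppress=True)
print("cover",*[f(u,v,.052) for u,v in((153,132),(536,86),(550,222),(165,268))])
print("cover side",*[q(u,v,.052) for u,v in((75,360),(185,150),(290,168),(182,383))])
print("apron",f(666,85,.015),f(688,218,.015))
print("stone",*[f(u,v,.043) for u,v in((583,103),(612,90),(661,209),(630,220))])
print("tray",*[f(u,v,.018) for u,v in((557,355),(712,347),(727,556),(568,566))])
print("mat",*[f(u,v,.004) for u,v in((253,336),(508,352),(494,574),(236,561))])
print("wand tip,rear, grip", f(44,328,.04),f(102,580,.04))
print("grip",*[f(u,v,.053) for u,v in((50,430),(90,424),(105,500),(62,510))])
print("rest",*[f(u,v,.008) for u,v in((20,383),(110,360),(163,570),(70,588))])
for n,(u,v),(a,b) in(("A",(106,271),(130,253)),("B",(224,290),(248,275)),("C",(217,438),(243,430))):
    print(n,"disc top",g(u,v,.025),"arbor top",g(a,b,.087))
print("window side", q(262,218,.0315))
```

```text
cover [0.6761 0.2494 0.052 ] [ 0.7066 -0.0126  0.052 ] [ 0.6114 -0.0212  0.052 ] [0.5818 0.2402 0.052 ]
cover side [0.6668 0.2559 0.052 ] [ 0.7081 -0.0046  0.052 ] [ 0.6111 -0.0189  0.052 ] [0.5769 0.2443 0.052 ]
apron [ 0.7171 -0.1051  0.015 ] [ 0.621  -0.1189  0.015 ]
stone [ 0.6968 -0.0451  0.043 ] [ 0.7059 -0.0654  0.043 ] [ 0.6217 -0.0979  0.043 ] [ 0.6142 -0.0764  0.043 ]
tray [ 0.5242 -0.0254  0.018 ] [ 0.5288 -0.1336  0.018 ] [ 0.3833 -0.1409  0.018 ] [ 0.3778 -0.0312  0.018 ]
mat [0.5416 0.1879 0.004 ] [0.5285 0.0089 0.004 ] [0.3731 0.02   0.004 ] [0.3843 0.1986 0.004 ]
wand tip,rear, grip [0.5433 0.3241 0.04  ] [0.372  0.2822 0.04  ]
grip [0.4722 0.3154 0.053 ] [0.476  0.2888 0.053 ] [0.4249 0.2781 0.053 ] [0.4186 0.3064 0.053 ]
rest [0.5095 0.3484 0.008 ] [0.5251 0.2865 0.008 ] [0.3787 0.248  0.008 ] [0.3672 0.3114 0.008 ]
A disc top [ 0.5608 -0.2707  0.025 ] arbor top [ 0.5639 -0.2758  0.087 ]
B disc top [ 0.5452 -0.3608  0.025 ] arbor top [ 0.5468 -0.3614  0.087 ]
C disc top [ 0.4318 -0.3509  0.025 ] arbor top [ 0.4337 -0.353   0.087 ]
window side [0.6158 0.0294 0.0315]
```

Run:
```python
from h import *
d=get_image("wrist"); st=get_state()
R0=Rn.from_rotvec(st["tool_rot"]); C=-d["R"].T@d["t"]
print("cam in tool",R0.inv().apply(C-np.array(st["position"]))*1000, "\n",R0.as_matrix().T@d["R"].T)
print("toolaxes",R0.as_matrix())
print(move((.659,-.071,.22),111)); print(move((.6,-.071,.22),96))
```

```text
cam in tool [  69.15744699    1.03002149 -162.83007019] 
 [[ 2.58009577e-04 -9.66093560e-01 -2.58192112e-01]
 [ 9.99999966e-01  2.41805976e-04  9.45124649e-05]
 [-2.88754883e-05 -2.58192127e-01  9.66093590e-01]]
toolaxes [[ 9.34194623e-01  3.56763777e-01 -1.16764907e-04]
 [ 3.56763793e-01 -9.34194608e-01  1.76878920e-04]
 [-4.59771552e-05 -2.06896827e-04 -9.99999978e-01]]
(array([ 590.3, -348.5,    2.5]), array([-0. ,  0. , -0.1]))
(array([ 535.2, -369.6,    2.5]), array([-0. ,  0. , 14.9]))
```

Emit:
play_rows --series '[50, 0.3, -0.175, 0, 0, 0, 0, 50, 0.59, -0.348, 0, 0, 0, 0, 50, 0.59, -0.348, 0, 0, 0, 0, 50, 0.59, -0.348, 0, 0, 0, 0, 50, 0.59, -0.348, 0, 0, 0, 0, 50, 0.59, -0.348, 0, 0, 0, 0, 50, 0.59, -0.348, 0, 0, 0, 0, 50, 0.59, -0.348, 0, 0, 0, 0, 50, 0.59, -0.348, 0, 0, 0, 0, 50, 0.59, -0.348, 0, 0, 0, 0]'

```text
time: 1.23
position: [0.4926, -0.2798, 0.223]
tool_rot: [3.089, 0.569, 0.001]
ft_force: [0.1, -0.4, -0.8]
grip_width: 0.507
```

Run:
```python
from h import *
print(move((.655,-.070,.20),111))
```

```text
(array([ 226.5, -138.2,   22.9]), array([ 0.1, -0. , -0.1]))
```

Emit:
play_rows --series '[50, 0.226, -0.138, 0.022, 0, 0, 0, 50, 0.226, -0.138, 0.022, 0, 0, 0, 50, 0.226, -0.138, 0.022, 0, 0, 0, 50, 0.226, -0.138, 0.022, 0, 0, 0, 50, 0.226, -0.138, 0.022, 0, 0, 0, 50, 0.226, -0.138, 0.022, 0, 0, 0, 50, 0.226, -0.138, 0.022, 0, 0, 0, 50, 0.226, -0.138, 0.022, 0, 0, 0, 50, 0.226, -0.138, 0.022, 0, 0, 0]'

```text
time: 1.98
position: [0.6536, -0.071, 0.2]
tool_rot: [-3.089, -0.573, 0.002]
ft_force: [-0.7, -0.8, 0.2]
grip_width: 0.498
```

Run:
```python
from h import *
d=get_image("wrist"); crop(d,"w1",0,0,640,400,1.25); print(get_state()["position"])
```

```text
[ 0.65318505 -0.07312002  0.20027609]
```

View pics/w1.png

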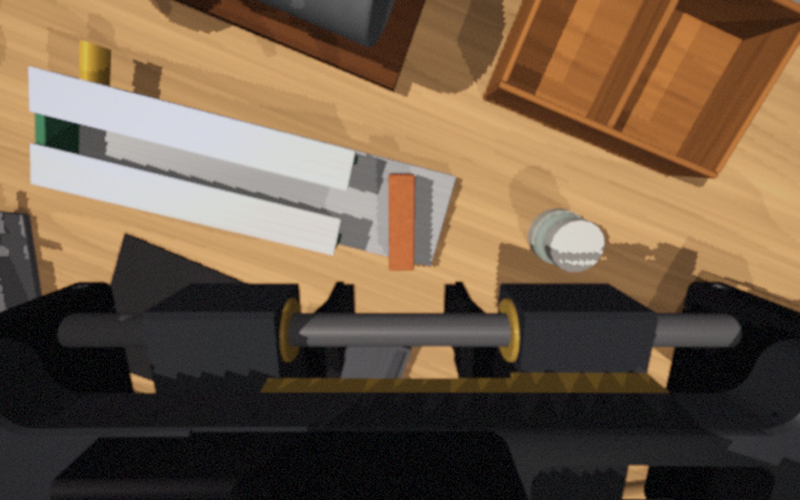

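Run:
```python
from h import *
from scipy.optimize import least_squares
np.set_printoptions(precision=4,suppress=True)
d=get_image("wrist")
f=lambda u,v,z:w(d,u/1.25,v/1.25,z)
c=[f(u,v,.052) for u,v in((30,67),(357,153),(335,254),(30,183))]
print("cover",*c); print("cover slot",f(346,190,.052),f(341,219,.052),f(34,113,.052),f(32,144,.052))
a=[f(458,178,.015),f(436,265,.015)];print("apron",*a)
print("stone",*[f(u,v,.043) for u,v in((389,175),(413,173),(413,270),(389,270))])
dt=get_image("top"); g=lambda u,v,z:w(dt,190+u/4.4,110+v/4.4,z)
ct=[g(u,v,.052) for u,v in((153,132),(536,86),(550,222),(165,268))]+[g(666,85,.015),g(688,218,.015)]
W=np.array(c+a); T=np.array(ct)
def fit(Q):
    def r(p):
        x,y,th,yE=p; ax=np.array([np.cos(th),np.sin(th)]);ay=np.array([-np.sin(th),np.cos(th)])
        L=[(.047,yE),(.047,-.13),(-.047,-.13),(-.047,yE),(.047,-.225),(-.047,-.225)]
        return np.concatenate([np.array([x,y])+l[0]*ax+l[1]*ay-q[:2] for l,q in zip(L,Q)])
    s=least_squares(r,[.64,.11,.1,.13]); return s.x[0],s.x[1],np.degrees(s.x[2]),s.x[3],s.fun.round(4)
print(fit(W)); print(fit(T))
```

```text
cover [0.6757 0.2464 0.052 ] [ 0.7063 -0.0162  0.052 ] [ 0.6152 -0.0266  0.052 ] [0.5824 0.2372 0.052 ]
cover slot [ 0.6736 -0.0175  0.052 ] [ 0.6478 -0.0215  0.052 ] [0.6416 0.24   0.052 ] [0.6161 0.239  0.052 ]
apron [ 0.7176 -0.1109  0.015 ] [ 0.6287 -0.1247  0.015 ]
stone [ 0.6983 -0.0479  0.043 ] [ 0.7075 -0.0671  0.043 ] [ 0.6236 -0.1001  0.043 ] [ 0.6154 -0.0788  0.043 ]
(np.float64(0.6454737605758193), np.float64(0.1065879569239719), np.float64(6.967983341586662), np.float64(0.13623390630893323), array([-0.0001,  0.0011,  0.0016, -0.0005, -0.0006, -0.0015, -0.0001,
       -0.0011,  0.0018, -0.0001, -0.0026,  0.0022]))
(np.float64(0.6440782947111485), np.float64(0.11194219478390399), np.float64(6.4323548636148615), np.float64(0.13372287211035078), array([-0.0003,  0.0007, -0.0012,  0.0006,  0.0005, -0.0013,  0.0006,
       -0.0007, -0.0011, -0.0013,  0.0015,  0.002 ]))
```

Run:
```python
from h import *
print(move((.660,-.0725,.022),111))
```

```text
(array([  7.5,   0.2, 178.7]), array([ 0.1,  0. , -0.3]))
```

Emit:
play_rows --series '[50, 0.007, 0, 0.04, 0, 0, 0, 50, 0.007, 0, 0.08, 0, 0, 0, 50, 0.007, 0, 0.12, 0, 0, 0, 50, 0.007, 0, 0.15, 0, 0, 0, 50, 0.007, 0, 0.17, 0, 0, 0, 50, 0.007, 0, 0.178, 0, 0, 0, 50, 0.007, 0, 0.178, 0, 0, 0, 50, 0.007, 0, 0.178, 0, 0, 0]' --force 30

```text
time: 2.8
position: [0.6606, -0.0708, 0.0237]
tool_rot: [3.089, 0.567, 0.002]
ft_force: [0.3, -0.6, 1.7]
grip_width: 0.497
```

Emit:
play_rows --series '[0, 0, 0, 0, 0, 0, 0, 0, 0, 0, 0, 0, 0, 0, 0, 0, 0, 0, 0, 0, 0, 0, 0, 0, 0, 0, 0, 0, 0, 0, 0, 0, 0, 0, 0, 0, 0, 0, 0, 0, 0, 0]'

```text
time: 3.3
position: [0.6609, -0.0697, 0.0238]
tool_rot: [3.089, 0.57, 0.002]
ft_force: [-1.7, -0.3, 6.4]
grip_width: 0.27
```

Run:
```python
from h import *
s=get_state(); print(s["position"],s["ft_force"],s["grip_width"])
d=get_image("wrist"); crop(d,"w2",0,0,640,400,1.25)
print(move((.453,-.083,.1),94))
```

```text
[ 0.66089193 -0.0696684   0.02375989] [-1.65008544 -0.31341157  6.43114057] 0.2703472562353276
(array([-198.9,  -61.6,  -76.6]), array([ 0.1, -0.1, 16.9]))
```

View pics/w2.png

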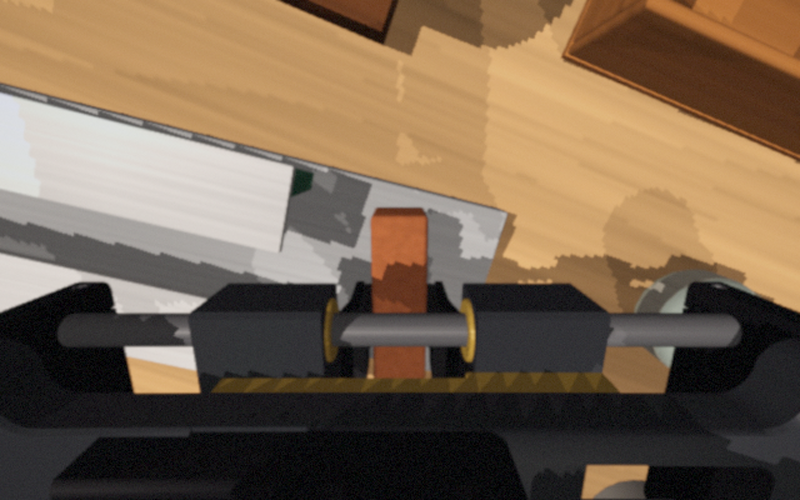

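Emit:
play_rows --series '[0, 0, 0, -0.04, 0, 0, 0, 0, 0, 0, -0.08, 0, 0, 0, 0, -0.04, -0.015, -0.09, 0, 0, 4, 0, -0.08, -0.03, -0.09, 0, 0, 8, 0, -0.12, -0.04, -0.09, 0, 0, 12, 0, -0.16, -0.05, -0.09, 0, 0, 17, 0, -0.199, -0.062, -0.09, 0, 0, 17, 0, -0.199, -0.062, -0.08, 0, 0, 17, 0, -0.199, -0.062, -0.07, 0, 0, 17]'

```text
time: 4.1
position: [0.45, -0.0834, 0.0924]
tool_rot: [3.137, 0.104, 0.0]
ft_force: [0.6, -0.5, -1.1]
grip_width: 0.273
```

Run:
```python
from h import *
s=get_state(); print(s["position"],s["ft_force"],s["grip_width"])
print(move((.453,-.083,.0145),94))
```

```text
[ 0.44999786 -0.08342108  0.09238218] [ 0.64040041 -0.54575566 -1.07054394] 0.2734430125432251
(array([ 3. , -0.4, 77.9]), array([ 0.1, -0. , -0.2]))
```

Emit:
play_rows --series '[0, 0.003, 0, 0.035, 0, 0, 0, 0, 0.003, 0, 0.06, 0, 0, 0, 0, 0.003, 0, 0.075, 0, 0, 0, 0, 0.003, 0, 0.077, 0, 0, 0, 0, 0.003, 0, 0.077, 0, 0, 0, 0, 0.003, 0, 0.078, 0, 0, 0]'

```text
time: 4.6
position: [0.4562, -0.082, 0.0148]
tool_rot: [-3.139, -0.108, -0.001]
ft_force: [0.0, 0.9, -1.2]
grip_width: 0.273
```

Emit:
play_rows --series '[30, 0, 0, 0, 0, 0, 0, 50, 0, 0, 0, 0, 0, 0, 50, 0, 0, 0, 0, 0, 0, 50, 0, 0, 0, 0, 0, 0, 50, 0, 0, -0.03, 0, 0, 0, 50, 0, 0, -0.07, 0, 0, 0, 50, 0, 0, -0.11, 0, 0, 0, 50, 0, 0, -0.14, 0, 0, 0, 50, 0, 0, -0.14, 0, 0, 0]'

```text
time: 5.35
position: [0.4596, -0.0831, 0.1617]
tool_rot: [3.135, 0.107, 0.019]
ft_force: [0.8, 0.5, -0.5]
grip_width: 0.497
```

Run:
```python
from h import *
s=get_state(); print(s["position"],s["tool_rot"],s["grip_width"])
d=get_image("wrist"); crop(d,"w3",0,0,640,400,1.25)
d=get_image("top"); crop(d,"t3",190,110,520,300,2.4)
```

```text
[ 0.45963621 -0.08308851  0.16172512] [3.13535095 0.10653164 0.01918664] 0.49720813229817373
```

View pics/w3.png

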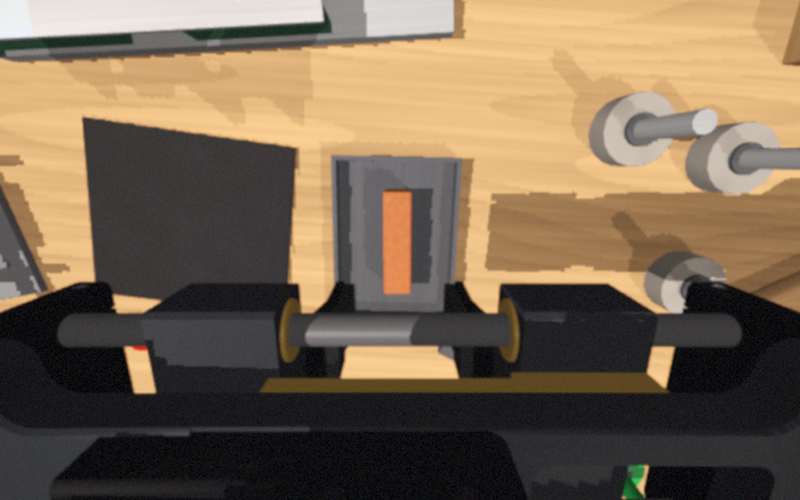

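View pics/t3.png

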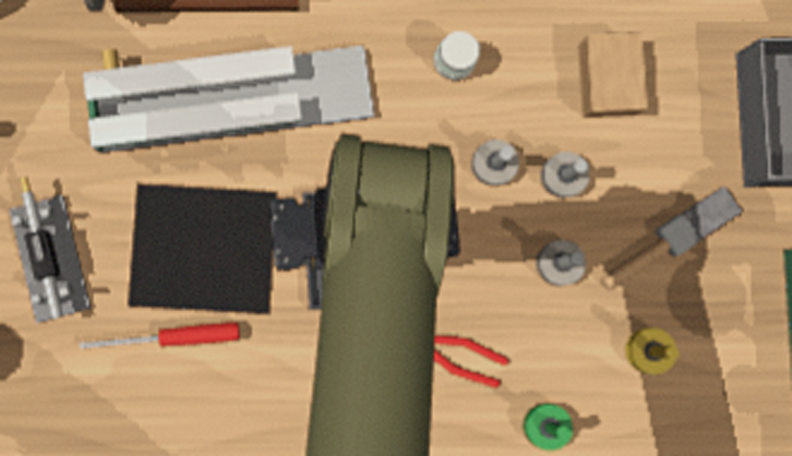

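Run:
```python
from h import *
print(move((.5625,-.273,.14),96.7))
d=get_image("wrist")
f=lambda u,v,z:w(d,u/1.25,v/1.25,z)
print(f(630,130,.025),f(705,123,.087),f(733,159,.025))
```

```text
(array([ 93.2, 197. ,  16.9]), array([ 0.1, -0.2, -2.8]))
[ 0.55652397 -0.25982905  0.025     ] [ 0.55690648 -0.26673552  0.087     ] [ 0.54008565 -0.34697713  0.025     ]
```

Emit:
play_rows --series '[50, 0.04, 0.06, 0, 0, 0, -1, 50, 0.07, 0.12, 0, 0, 0, -2, 50, 0.093, 0.16, 0, 0, 0, -2.8, 50, 0.093, 0.19, 0, 0, 0, -2.8, 50, 0.093, 0.197, 0, 0, 0, -2.8, 50, 0.093, 0.197, 0, 0, 0, -2.8, 50, 0.093, 0.197, 0, 0, 0, -2.8, 50, 0.093, 0.197, 0, 0, 0, -2.8]'

```text
time: 6.17
position: [0.5601, -0.272, 0.152]
tool_rot: [-3.133, -0.182, 0.005]
ft_force: [0.3, 0.3, 0.4]
grip_width: 0.495
```

Run:
```python
from h import *
s=get_state(); print(s["position"],s["tool_rot"],s["qd"])
d=get_image("wrist"); crop(d,"w4",0,0,640,400,1.25)
s=get_state(); print(s["position"],s["tool_rot"],s["qd"])
print(px(d,[[.5625,-.273,.087],[.5625,-.273,.025],[.546,-.361,.087],[.4325,-.352,.087]])*1.25)
```

```text
[ 0.56007759 -0.27197576  0.1520472 ] [-3.13329503 -0.18195796  0.00546626] [-0.01998678 -0.03464995 -0.03583142  0.02227917 -0.01098335  0.00173197
  0.00028845]
[ 0.56042212 -0.27052904  0.15267863] [-3.13320754 -0.18531626  0.00426122] [-1.20396317e-02 -2.70435763e-02 -1.92923189e-02  6.86341820e-03
  2.20772522e-03 -2.88652955e-04  6.79958282e-05]
[[399.16373337 257.68026068]
 [399.31377927 236.60380874]
 [523.43799615 294.85623228]
 [481.52845341 430.12095818]]
```

View pics/w4.png

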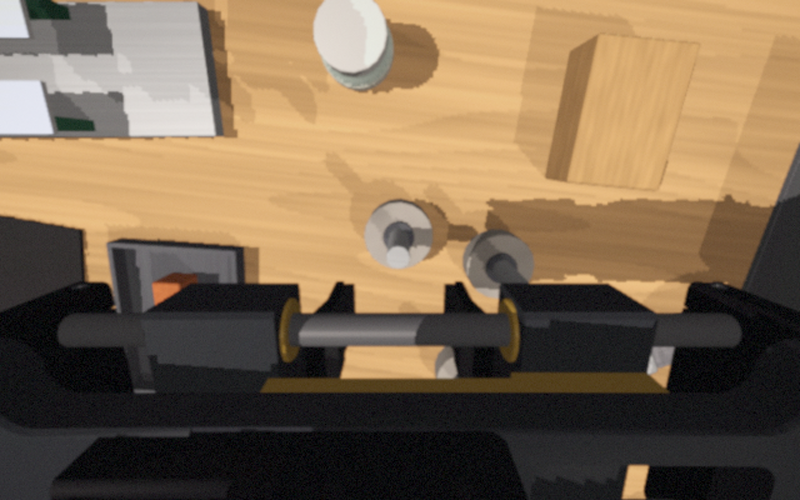

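Run:
```python
from h import *
print(move((.5625,-.273,.05),96.7))
```

```text
(array([  2. ,   3. , 102.7]), array([-0.2,  0.1,  0.1]))
```

Emit:
play_rows --series '[50, 0.002, 0.001, 0.035, 0, 0, 0, 50, 0.002, 0.001, 0.07, 0, 0, 0, 50, 0.002, 0.001, 0.09, 0, 0, 0, 50, 0.002, 0.001, 0.095, 0, 0, 0, 50, 0.002, 0.001, 0.095, 0, 0, 0, 50, 0.002, 0.001, 0.095, 0, 0, 0]'

```text
time: 6.72
position: [0.5641, -0.2722, 0.0608]
tool_rot: [3.136, 0.186, 0.002]
ft_force: [0.6, -0.0, 0.5]
grip_width: 0.5
```

Run:
```python
from h import *
for i in range(4):
  d=get_image("wrist")
  print(move((.5625,-.273,.05),96.7))
crop(d,"w5",0,0,640,400,1.25)
```

```text
(array([-2.2, -0.2, 11.6]), array([ 0.1, -0.1,  0.1]))
(array([-2.4, -0.6, 11.9]), array([ 0.1, -0.2,  0. ]))
(array([-2.3, -0.8, 11.8]), array([ 0.1, -0.2,  0. ]))
(array([-2.1, -0.9, 11.6]), array([ 0.1, -0.2,  0. ]))
```

View pics/w5.png

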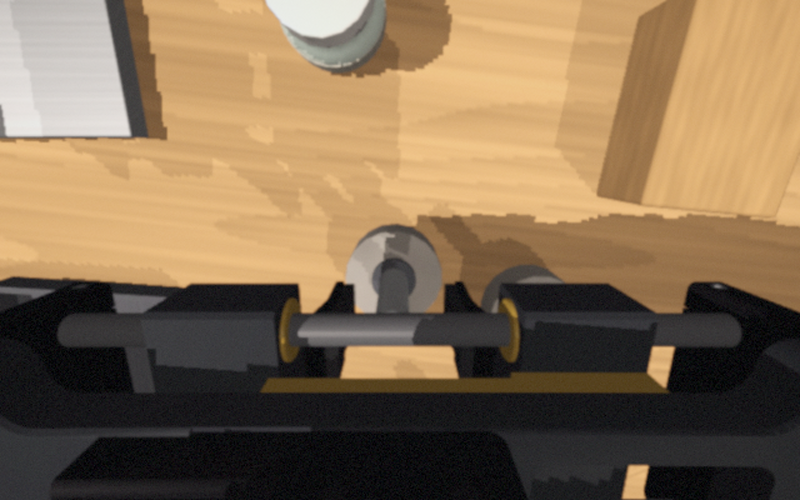

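Emit:
play_rows --series '[50, -0.002, -0.001, 0.011, 0, 0, 0, 50, -0.002, -0.001, 0.011, 0, 0, 0, 0, -0.002, -0.001, 0.011, 0, 0, 0, 0, -0.002, -0.001, 0.011, 0, 0, 0, 0, -0.002, -0.001, 0.011, 0, 0, 0, 0, -0.002, -0.001, 0.011, 0, 0, 0, 0, -0.002, -0.001, 0.011, 0, 0, 0, 0, -0.002, -0.001, 0.011, 0, 0, 0]' --force 40

```text
time: 7.58
position: [0.5614, -0.2722, 0.0485]
tool_rot: [-3.136, -0.184, -0.0]
ft_force: [-0.2, -0.2, -2.0]
grip_width: 0.171
```

```bash
cat >> h.py <<'E'
TH=np.radians(6.7)
def box(x,y,z): 
    return np.array([.6447+x*np.cos(TH)-y*np.sin(TH), .110+x*np.sin(TH)+y*np.cos(TH), z])
E
python3 - <<'E'
from h import *
s=get_state(); print(s["position"],s["ft_force"],s["grip_width"])
print(box(0,-.185,0),move(box(0,-.182,.12),96.7))
E
```

```text
[ 0.56135855 -0.27219962  0.04851459] [-0.19884517 -0.17873389 -1.96945089] 0.1714646396339069
[ 0.66628409 -0.07373657  0.        ] (array([ 127.4, -187.8,  -71.4]), array([-0., -0.,  0.]))
```

Emit:
play_rows --series '[0, 0, 0, -0.04, 0, 0, 0, 0, 0, 0, -0.07, 0, 0, 0, 0, 0.02, -0.03, -0.072, 0, 0, 0, 0, 0.042, -0.062, -0.072, 0, 0, 0, 0, 0.064, -0.094, -0.072, 0, 0, 0, 0, 0.085, -0.126, -0.072, 0, 0, 0, 0, 0.107, -0.158, -0.072, 0, 0, 0, 0, 0.127, -0.188, -0.072, 0, 0, 0, 0, 0.127, -0.188, -0.072, 0, 0, 0, 0, 0.127, -0.188, -0.072, 0, 0, 0]'

```text
time: 8.42
position: [0.6658, -0.0664, 0.1198]
tool_rot: [-3.134, -0.194, 0.001]
ft_force: [-0.2, -1.1, -2.7]
grip_width: 0.17
```

Run:
```python
from h import *
d=get_image("top"); crop(d,"t5",190,100,520,260,2.4)
d=get_image("side"); crop(d,"s5",180,120,380,270,4)
d=get_image("wrist"); crop(d,"w6",0,0,640,400,1.25)
s=get_state(); print(s["position"],s["ft_force"],s["grip_width"])
print(move(box(0,-.182,.066),96.7))
```

```text
[ 0.6647322  -0.07321752  0.11987655] [ 0.13782587 -0.47441387 -2.66444871] 0.17155813755043872
(array([ 1.6, -2.4, 53.9]), array([ 0.1,  0.1, -0.1]))
```

View pics/w6.png

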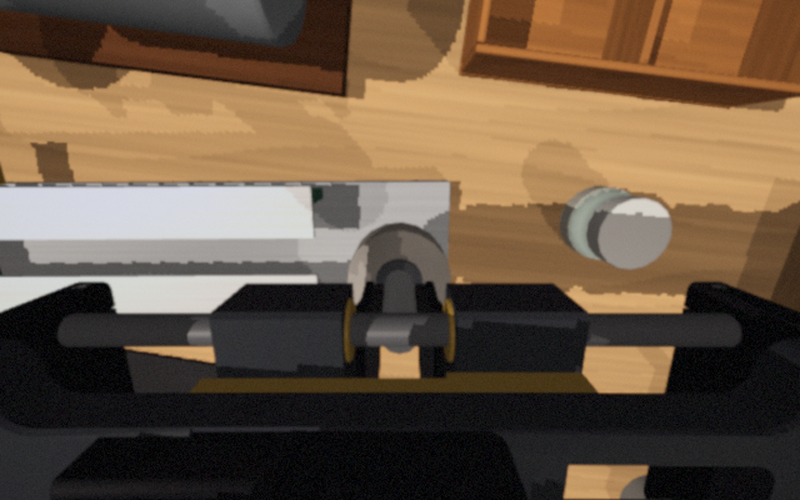

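View pics/s5.png

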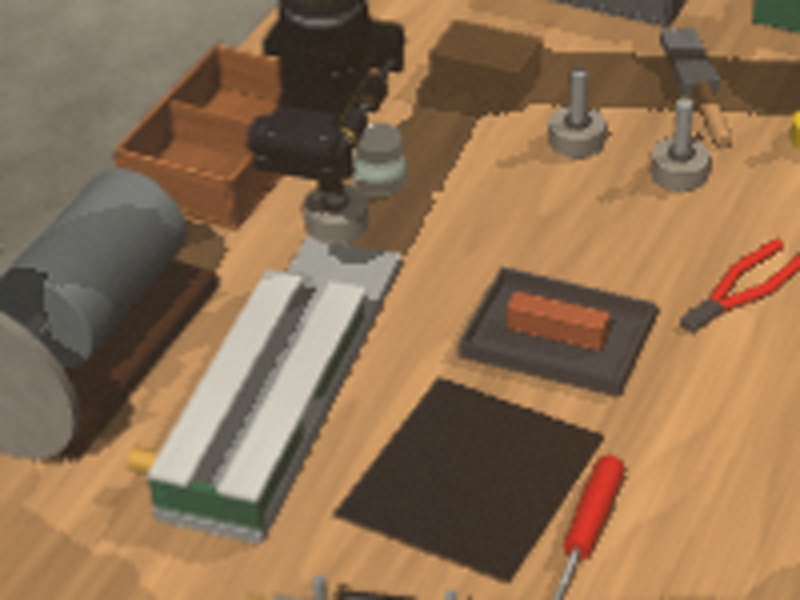

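Emit:
play_rows --series '[0, 0.001, -0.001, 0.03, 0, 0, 0, 0, 0.001, -0.001, 0.048, 0, 0, 0, 0, 0.001, -0.001, 0.052, 0, 0, 0, 0, 0.001, -0.001, 0.052, 0, 0, 0, 0, 0.001, -0.001, 0.053, 0, 0, 0, 0, 0.001, -0.001, 0.053, 0, 0, 0]'

```text
time: 9.07
position: [0.6673, -0.0708, 0.0691]
tool_rot: [3.136, 0.182, 0.004]
ft_force: [-0.4, -0.5, -1.3]
grip_width: 0.175
```

Run:
```python
from h import *
d=get_image("side"); crop(d,"s6",200,130,350,260,5)
d=get_image("wrist"); crop(d,"w7",0,0,640,400,1.25)
s=get_state(); print(s["position"],s["ft_force"],s["grip_width"])
print(move(box(0,-.182,.066),96.7),move(box(0,.085,.066),96.7))
```

```text
[ 0.66733142 -0.07027506  0.06916565] [ 0.4476315   0.16461654 -2.05983137] 0.17182028616109965
(array([-1.5,  0.3,  3.2]), array([ 0. , -0.1, -0. ])) (array([  -1.6, -266.7,    3. ]), array([ 0. , -0.1, -0. ]))
```

View pics/w7.png

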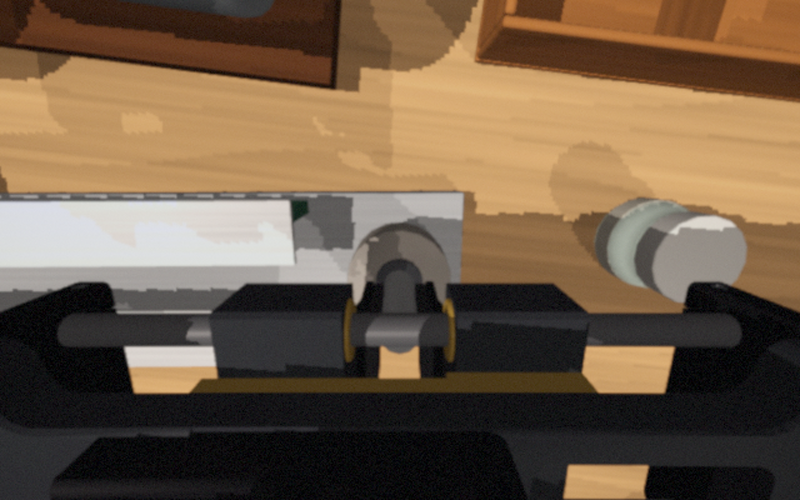

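View pics/s6.png

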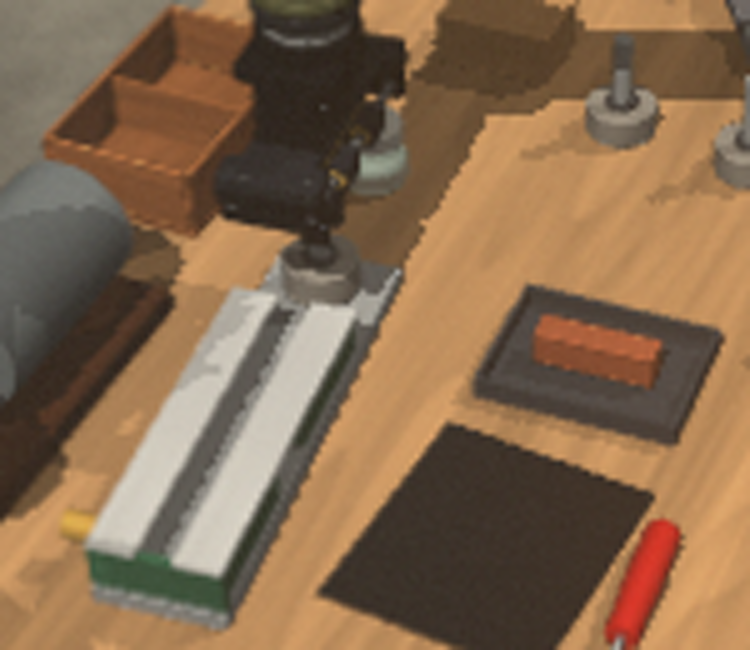

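Emit:
play_rows --series '[0, -0.001, 0, 0.003, 0, 0, 0, 0, -0.001, -0.015, 0.003, 0, 0, 0, 0, -0.001, -0.035, 0.003, 0, 0, 0, 0, -0.001, -0.055, 0.003, 0, 0, 0, 0, -0.001, -0.075, 0.003, 0, 0, 0, 0, -0.001, -0.09, 0.003, 0, 0, 0, 0, -0.001, -0.1, 0.003, 0, 0, 0, 0, -0.001, -0.1, 0.003, 0, 0, 0]'

```text
time: 9.83
position: [0.6532, 0.0338, 0.0648]
tool_rot: [-3.134, -0.191, -0.0]
ft_force: [0.1, 0.7, -2.6]
grip_width: 0.172
```

Run:
```python
from h import *
d=get_image("side"); crop(d,"s7",200,130,350,260,5)
s=get_state(); print(s["position"],s["ft_force"],s["torque"],s["grip_width"])
print(move(box(0,.085,.066),96.7))
```

```text
[0.65352177 0.03104606 0.06470099] [ 0.46080454 -0.42464833 -1.99207384] [-0.06681815 -0.01475336 -0.02672013] 0.17448996194095717
(array([   0.9, -164.4,   -1.3]), array([-0. , -0. ,  0.2]))
```

View pics/s7.png

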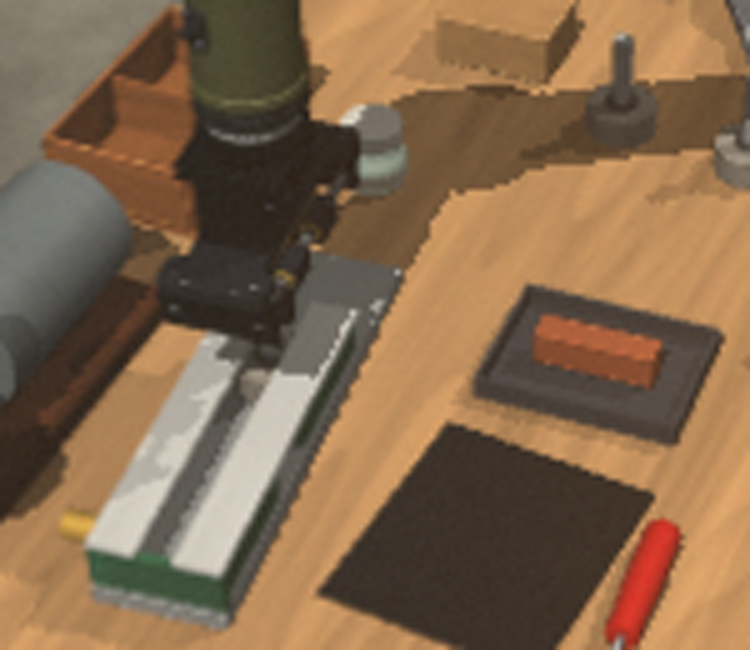

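In cleanly, no contact force. Slide on to y = +85 mm.

Emit:
play_rows --series '[0, 0.001, -0.02, 0, 0, 0, 0, 0, 0.001, -0.045, 0, 0, 0, 0, 0, 0.001, -0.07, 0, 0, 0, 0, 0, 0.001, -0.095, 0, 0, 0, 0, 0, 0.001, -0.12, 0, 0, 0, 0, 0, 0.001, -0.145, 0, 0, 0, 0, 0, 0.001, -0.157, 0, 0, 0, 0, 0, 0.001, -0.162, 0, 0, 0, 0, 0, 0.001, -0.162, 0, 0, 0, 0, 0, 0.001, -0.162, 0, 0, 0, 0]'

```text
time: 10.72
position: [0.6365, 0.1876, 0.0643]
tool_rot: [3.134, 0.18, -0.0]
ft_force: [0.8, -0.4, -2.3]
grip_width: 0.168
```

Run:
```python
from h import *
d=get_image("side"); crop(d,"s8",180,120,380,270,4)
s=get_state(); print(s["position"],s["ft_force"],s["torque"],s["grip_width"])
print(move(box(0,.085,.0635),96.7))
```

```text
[0.63661456 0.18708157 0.06422216] [-0.75692474 -0.75101793 -1.61062207] [-0.0801726   0.04701794  0.02494159] 0.17313771640815645
(array([-1. , -7.5,  0.7]), array([ 0.1,  0. , -0.2]))
```

View pics/s8.png

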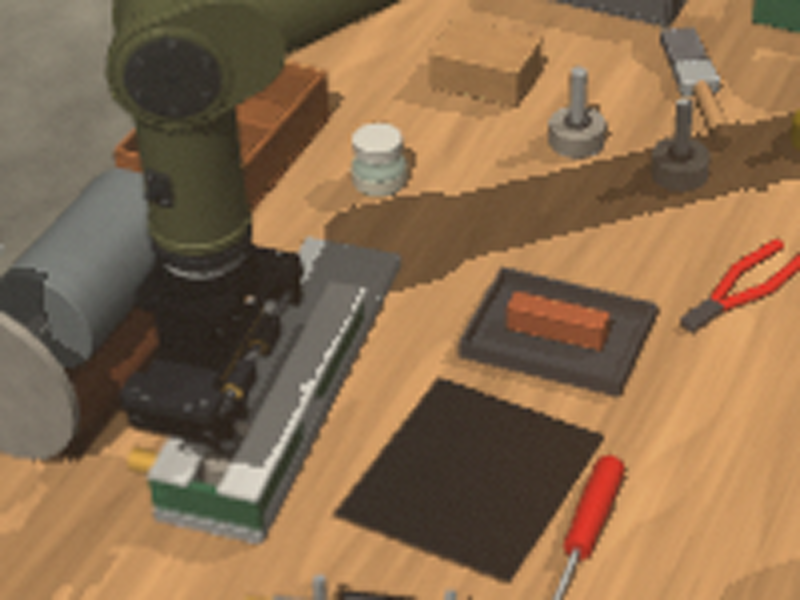

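Emit:
play_rows --series '[0, 0, -0.004, 0.001, 0, 0, 0, 0, 0, -0.004, 0.0015, 0, 0, 0, 25, 0, -0.004, 0.0015, 0, 0, 0, 45, 0, -0.004, 0.0015, 0, 0, 0, 45, 0, -0.004, 0.0015, 0, 0, 0, 45, 0, -0.004, 0.0, 0, 0, 0, 45, 0, -0.004, -0.03, 0, 0, 0, 45, 0, -0.004, -0.065, 0, 0, 0, 45, 0, -0.004, -0.09, 0, 0, 0, 45, 0, -0.004, -0.09, 0, 0, 0]'

```text
time: 11.6
position: [0.6387, 0.1962, 0.1618]
tool_rot: [-3.133, -0.184, -0.017]
ft_force: [0.6, -0.3, 1.1]
grip_width: 0.448
```

Run:
```python
from h import *
d=get_image("side"); crop(d,"s9",180,120,380,270,4)
s=get_state(); print(s["position"],s["ft_force"],s["grip_width"])
d=get_image("wrist"); crop(d,"w9",0,0,640,400,1.25)
d=get_image("top"); crop(d,"t9",190,110,520,300,2.4)
print(move((.547,-.3615,.14),96.7))
```

```text
[0.63743435 0.19563006 0.15882408] [0.32734002 0.59134177 0.45251944] 0.4460591961560838
(array([-152.5,  541.7,   14.6]), array([0., 0., 0.]))
```

View pics/w9.png

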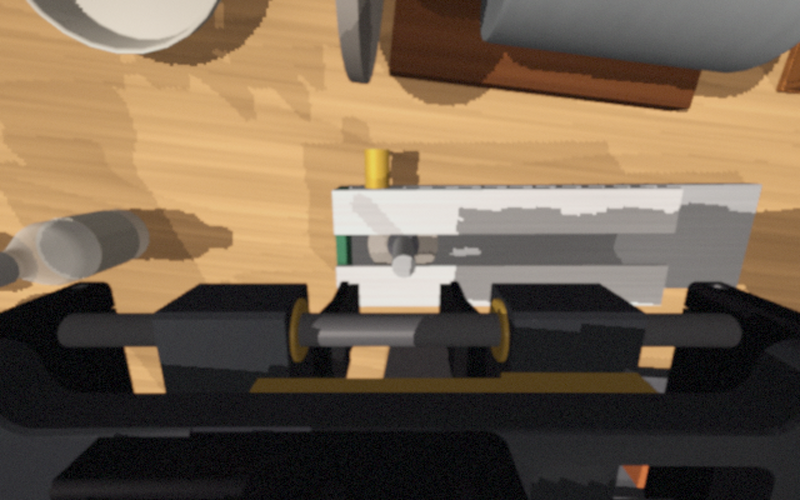

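View pics/t9.png

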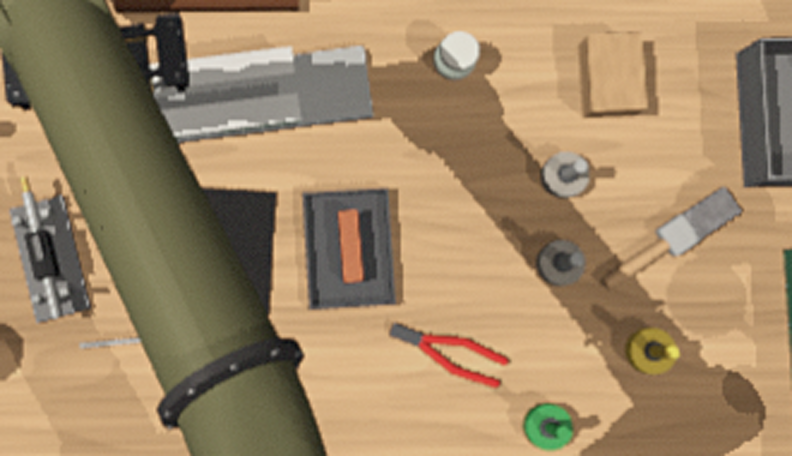

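Emit:
play_rows --series '[45, -0.01, 0.037, 0, 0, 0, 0, 45, -0.021, 0.075, 0, 0, 0, 0, 45, -0.032, 0.113, 0, 0, 0, 0, 45, -0.042, 0.15, 0, 0, 0, 0, 45, -0.053, 0.188, 0, 0, 0, 0, 45, -0.063, 0.225, 0, 0, 0, 0, 45, -0.074, 0.263, 0, 0, 0, 0, 45, -0.084, 0.3, 0, 0, 0, 0, 45, -0.095, 0.338, 0, 0, 0, 0, 45, -0.105, 0.375, 0, 0, 0, 0]'

```text
time: 12.58
position: [0.5728, -0.1922, 0.1527]
tool_rot: [-3.135, -0.183, 0.005]
ft_force: [0.5, -0.6, 0.1]
grip_width: 0.452
```

Emit:
play_rows --series '[45, -0.011, 0.037, 0, 0, 0, 0, 45, -0.022, 0.075, 0, 0, 0, 0, 45, -0.033, 0.112, 0, 0, 0, 0, 45, -0.042, 0.145, 0.005, 0, 0, 0, 45, -0.047, 0.166, 0.01, 0, 0, 0, 45, -0.047, 0.166, 0.01, 0, 0, 0, 45, -0.047, 0.166, 0.01, 0, 0, 0, 45, -0.047, 0.166, 0.01, 0, 0, 0]'

```text
time: 13.25
position: [0.5474, -0.359, 0.1431]
tool_rot: [-3.134, -0.185, 0.002]
ft_force: [0.6, -0.3, 0.9]
grip_width: 0.451
```

Run:
```python
from h import *
d=get_image("wrist"); crop(d,"w10",0,0,640,400,1.25)
print(px(d,[[.547,-.3615,.087],[.547,-.3615,.025]])*1.25)
print(get_state()["position"],move((.547,-.3615,.05),96.7))
```

```text
[[400.7924066  266.11759498]
 [400.56537175 242.87233449]]
[ 0.5479695  -0.35845058  0.14369067] (array([-1.3,  3.1, 93.7]), array([-0.1,  0. ,  0.1]))
```

View pics/w10.png

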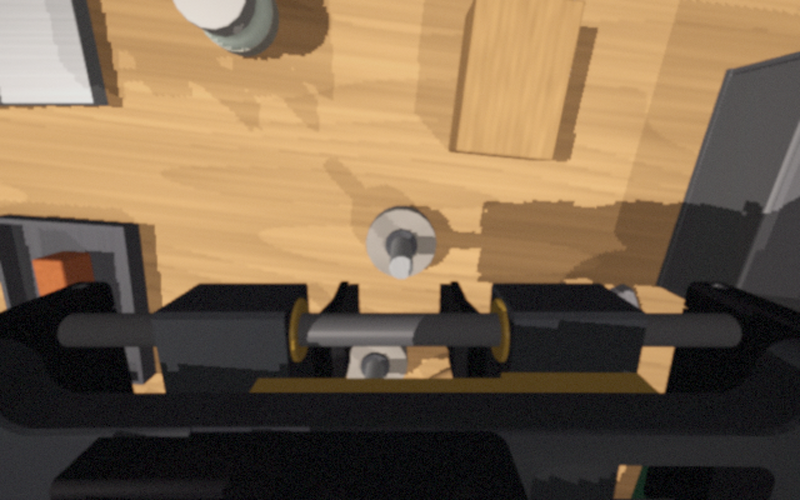

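Emit:
play_rows --series '[45, -0.001, 0.002, 0.035, 0, 0, 0, 45, -0.001, 0.002, 0.07, 0, 0, 0, 45, -0.001, 0.002, 0.09, 0, 0, 0, 45, -0.001, 0.002, 0.094, 0, 0, 0, 45, -0.001, 0.002, 0.094, 0, 0, 0, 0, -0.001, 0.002, 0.094, 0, 0, 0, 0, -0.001, 0.002, 0.094, 0, 0, 0, 0, -0.001, 0.002, 0.094, 0, 0, 0, 0, -0.001, 0.002, 0.094, 0, 0, 0, 0, -0.001, 0.002, 0.094, 0, 0, 0]'

```text
time: 14.13
position: [0.5474, -0.3627, 0.0517]
tool_rot: [3.136, 0.184, 0.002]
ft_force: [0.2, 0.5, -1.4]
grip_width: 0.169
```

Run:
```python
from h import *
s=get_state();print(s["position"],s["ft_force"],s["grip_width"],move(box(0,-.182,.12),96.7))
```

```text
[ 0.54741332 -0.3626775   0.0517053 ] [ 0.19711083  0.54424764 -1.38955548] 0.16949564387429375 (array([ 152. , -276. ,  -68.2]), array([ 0. , -0.1,  0. ]))
```

Emit:
play_rows --series '[0, 0, 0, -0.03, 0, 0, 0, 0, 0, 0, -0.065, 0, 0, 0, 0, 0.01, -0.019, -0.07, 0, 0, 0, 0, 0.028, -0.05, -0.07, 0, 0, 0, 0, 0.046, -0.084, -0.07, 0, 0, 0, 0, 0.064, -0.117, -0.07, 0, 0, 0, 0, 0.082, -0.149, -0.07, 0, 0, 0, 0, 0.1, -0.181, -0.07, 0, 0, 0, 0, 0.118, -0.214, -0.07, 0, 0, 0, 0, 0.136, -0.247, -0.07, 0, 0, 0]'

```text
time: 14.97
position: [0.6531, -0.1004, 0.1205]
tool_rot: [3.136, 0.183, -0.0]
ft_force: [1.1, 0.7, -2.3]
grip_width: 0.177
```

Emit:
play_rows --series '[0, 0.012, -0.022, 0, 0, 0, 0, 0, 0.016, -0.029, 0.0, 0, 0, 0, 0, 0.016, -0.029, 0.02, 0, 0, 0, 0, 0.016, -0.029, 0.035, 0, 0, 0, 0, 0.016, -0.029, 0.044, 0, 0, 0, 0, 0.016, -0.029, 0.046, 0, 0, 0, 0, 0.016, -0.029, 0.046, 0, 0, 0, 0, 0.016, -0.029, 0.046, 0, 0, 0]'

```text
time: 15.63
position: [0.6659, -0.0716, 0.0752]
tool_rot: [3.136, 0.182, 0.001]
ft_force: [0.2, 0.5, -1.6]
grip_width: 0.177
```

Run:
```python
from h import *
d=get_image("side"); crop(d,"s11",180,120,380,270,4)
d=get_image("wrist"); crop(d,"w11",0,0,640,400,1.25)
s=get_state();print(s["position"],s["ft_force"],s["grip_width"],move(box(0,-.182,.0685),96.7),move(box(0,.014,.0685),96.7))
```

```text
[ 0.66625398 -0.07139251  0.07580964] [-0.18447345  0.15279109 -2.11263624] 0.17473439105261593 (array([-0.3, -0.7,  7.3]), array([ 0. , -0.1, -0. ])) (array([  -0.3, -196.7,    7.2]), array([ 0. , -0.1, -0. ]))
```

View pics/w11.png

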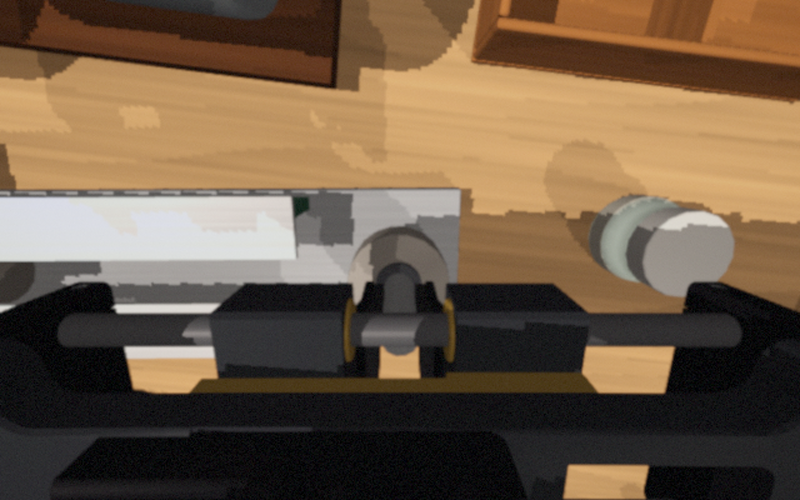

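View pics/s11.png

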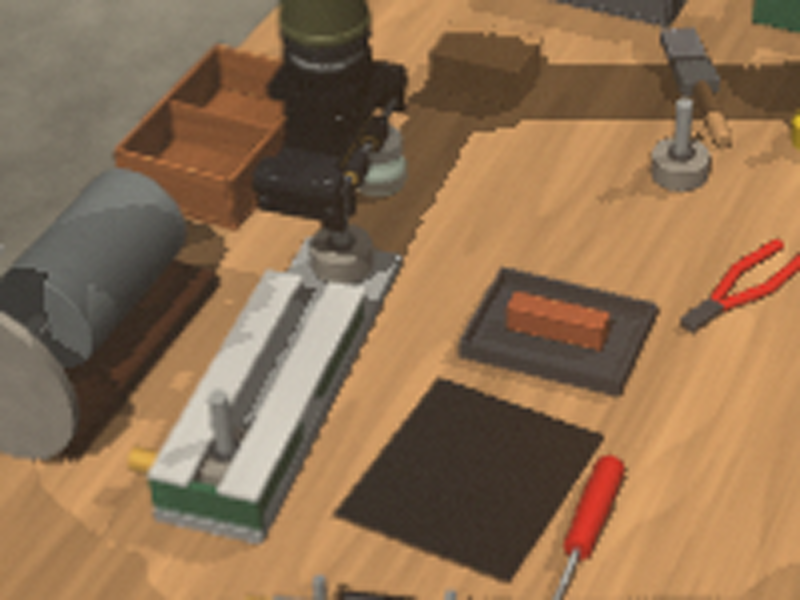

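Emit:
play_rows --series '[0, 0, -0.001, 0.005, 0, 0, 0, 0, 0, -0.001, 0.0075, 0, 0, 0, 0, 0, -0.001, 0.0075, 0, 0, 0, 0, 0, -0.02, 0.0075, 0, 0, 0, 0, 0, -0.045, 0.0075, 0, 0, 0, 0, 0, -0.07, 0.0075, 0, 0, 0, 0, 0, -0.095, 0.0075, 0, 0, 0, 0, 0, -0.11, 0.0075, 0, 0, 0, 0, 0, -0.11, 0.0075, 0, 0, 0]'

```text
time: 16.48
position: [0.6519, 0.0444, 0.0673]
tool_rot: [-3.132, -0.194, -0.0]
ft_force: [-0.6, 1.3, -1.7]
grip_width: 0.176
```

Run:
```python
from h import *
d=get_image("side"); crop(d,"s12",180,120,380,270,4)
s=get_state();print(s["position"],s["ft_force"],s["grip_width"],move(box(0,.014,.0685),96.7))
```

```text
[0.65236117 0.04103868 0.06720412] [ 0.2806671  -0.26030133 -1.70334092] 0.16887692789013178 (array([  0.8, -83.4,  -1.2]), array([-0. , -0. ,  0.3]))
```

View pics/s12.png

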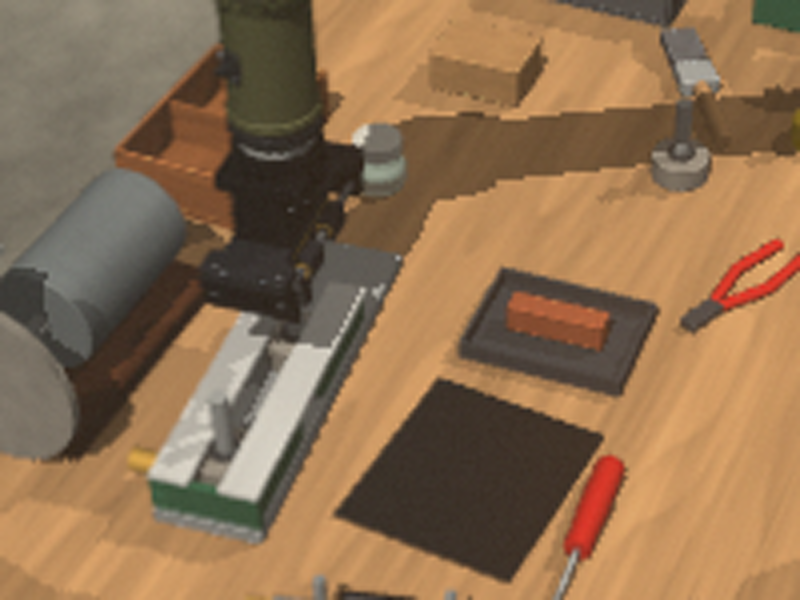

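Emit:
play_rows --series '[0, 0.001, -0.02, 0, 0, 0, 0, 0, 0.001, -0.045, 0, 0, 0, 0, 0, 0.001, -0.066, 0, 0, 0, 0, 0, 0.001, -0.077, 0, 0, 0, 0, 0, 0.001, -0.08, 0, 0, 0, 0, 0, 0.001, -0.08, 0, 0, 0, 0, 0, 0.001, -0.08, 0, 0, 0, 0]'

```text
time: 17.12
position: [0.6448, 0.1151, 0.0668]
tool_rot: [3.134, 0.18, -0.0]
ft_force: [0.3, -1.2, -2.0]
grip_width: 0.173
```

Emit:
play_rows --series '[25, 0, 0, 0, 0, 0, 0, 45, 0, 0, 0, 0, 0, 0, 45, 0, 0, 0, 0, 0, 0, 45, 0, 0, -0.003, 0, 0, 0, 45, 0, 0, -0.03, 0, 0, 0, 45, 0, 0, -0.065, 0, 0, 0, 45, 0, 0, -0.085, 0, 0, 0, 45, 0, 0, -0.085, 0, 0, 0]'

```text
time: 17.78
position: [0.6478, 0.1186, 0.1587]
tool_rot: [-3.135, -0.183, -0.016]
ft_force: [1.2, 0.5, -0.1]
grip_width: 0.452
```

Run:
```python
from h import *
d=get_image("wrist"); crop(d,"w13",0,0,640,400,1.25)
d=get_image("top"); crop(d,"t13",190,110,520,300,2.4)
g=lambda u,v,z:w(d,190+u/2.4,110+v/2.4,z)
s=get_state();print(s["position"],s["ft_force"],s["grip_width"],move((.433,-.3525,.14),96.7))
```

```text
[0.64507088 0.11780181 0.15354804] [-0.19880517  0.23973445 -1.24230606] 0.4496070787466627 (array([-265.5,  442.4,   12.9]), array([ 0. , -0.2, -0. ]))
```

View pics/w13.png

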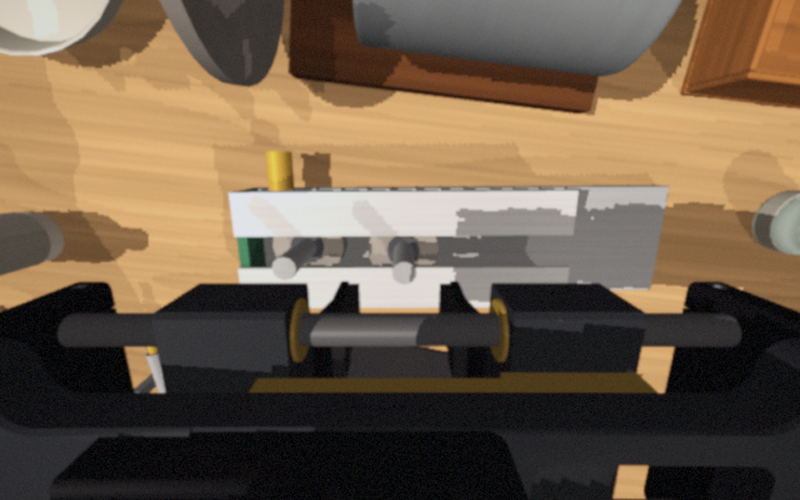

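View pics/t13.png

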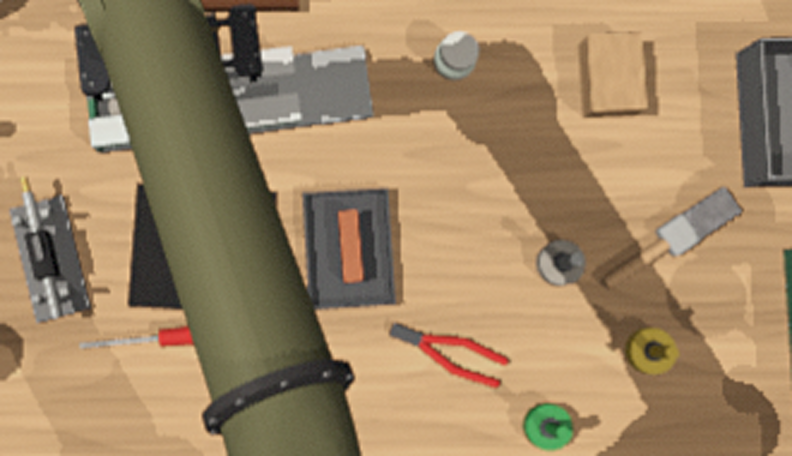

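Emit:
play_rows --series '[45, -0.02, 0.033, 0, 0, 0, 0, 45, -0.04, 0.067, 0, 0, 0, 0, 45, -0.06, 0.1, 0, 0, 0, 0, 45, -0.08, 0.133, 0, 0, 0, 0, 45, -0.1, 0.167, 0, 0, 0, 0, 45, -0.12, 0.2, 0, 0, 0, 0, 45, -0.14, 0.233, 0, 0, 0, 0, 45, -0.16, 0.267, 0, 0, 0, 0, 45, -0.18, 0.3, 0, 0, 0, 0, 45, -0.2, 0.333, 0, 0, 0, 0]'

```text
time: 18.72
position: [0.4823, -0.2377, 0.1507]
tool_rot: [-3.135, -0.183, 0.003]
ft_force: [0.5, 0.1, -0.3]
grip_width: 0.452
```

Emit:
play_rows --series '[45, -0.02, 0.033, 0, 0, 0, 0, 45, -0.04, 0.067, 0.004, 0, 0, 0, 45, -0.056, 0.094, 0.008, 0, 0, 0, 45, -0.065, 0.109, 0.01, 0, 0, 0, 45, -0.065, 0.109, 0.01, 0, 0, 0, 45, -0.065, 0.109, 0.01, 0, 0, 0, 45, -0.065, 0.109, 0.01, 0, 0, 0]'

```text
time: 19.3
position: [0.4329, -0.3505, 0.1411]
tool_rot: [-3.134, -0.185, 0.001]
ft_force: [-0.1, 0.6, -0.2]
grip_width: 0.449
```

Run:
```python
from h import *
d=get_image("wrist"); crop(d,"w14",0,0,640,400,1.25)
print(px(d,[[.433,-.3525,.087],[.433,-.3525,.025]])*1.25)
print(get_state()["position"],move((.433,-.3525,.05),96.7))
```

```text
[[399.99075975 266.37447311]
 [399.86948559 242.96433902]]
[ 0.43339843 -0.35021905  0.1414732 ] (array([-0.6,  2.3, 91.5]), array([-0.1,  0. ,  0.1]))
```

View pics/w14.png

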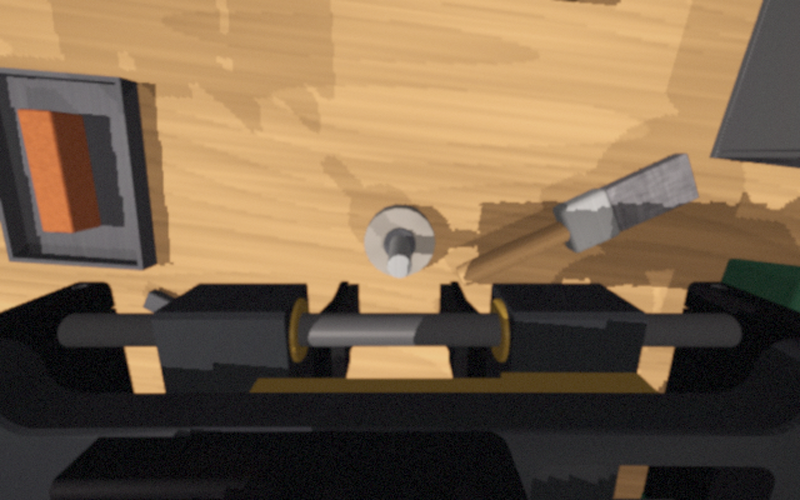

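Emit:
play_rows --series '[45, 0, 0.001, 0.035, 0, 0, 0, 45, 0, 0.001, 0.07, 0, 0, 0, 45, 0, 0.001, 0.088, 0, 0, 0, 45, 0, 0.001, 0.092, 0, 0, 0, 45, 0, 0.001, 0.092, 0, 0, 0, 0, 0, 0.001, 0.092, 0, 0, 0, 0, 0, 0.001, 0.092, 0, 0, 0, 0, 0, 0.001, 0.092, 0, 0, 0, 0, 0, 0.001, 0.092, 0, 0, 0, 0, 0, 0.001, 0.092, 0, 0, 0]'

```text
time: 20.18
position: [0.4334, -0.3529, 0.051]
tool_rot: [3.136, 0.184, 0.002]
ft_force: [0.5, 0.4, -2.8]
grip_width: 0.173
```

Run:
```python
from h import *
s=get_state();print(s["position"],s["ft_force"],s["grip_width"],move(box(0,-.182,.12),96.7))
```

```text
[ 0.43339735 -0.35285673  0.05099518] [ 0.46465707  0.42443261 -2.782527  ] 0.17272122482778401 (array([ 264. , -252.9,  -68.8]), array([ 0. , -0.1,  0. ]))
```

Emit:
play_rows --series '[0, 0, 0, -0.03, 0, 0, 0, 0, 0, 0, -0.065, 0, 0, 0, 0, 0.016, -0.015, -0.07, 0, 0, 0, 0, 0.044, -0.042, -0.07, 0, 0, 0, 0, 0.072, -0.069, -0.07, 0, 0, 0, 0, 0.1, -0.096, -0.07, 0, 0, 0, 0, 0.128, -0.123, -0.07, 0, 0, 0, 0, 0.156, -0.15, -0.07, 0, 0, 0, 0, 0.184, -0.177, -0.07, 0, 0, 0, 0, 0.212, -0.204, -0.07, 0, 0, 0]'

```text
time: 21.02
position: [0.6201, -0.1245, 0.1197]
tool_rot: [3.136, 0.183, -0.001]
ft_force: [0.9, -0.7, -2.9]
grip_width: 0.172
```

Emit:
play_rows --series '[0, 0.028, -0.027, 0, 0, 0, 0, 0, 0.046, -0.044, 0.0, 0, 0, 0, 0, 0.052, -0.049, 0, 0, 0, 0, 0, 0.052, -0.049, 0.02, 0, 0, 0, 0, 0.052, -0.049, 0.037, 0, 0, 0, 0, 0.052, -0.049, 0.045, 0, 0, 0, 0, 0.052, -0.049, 0.046, 0, 0, 0, 0, 0.052, -0.049, 0.046, 0, 0, 0, 0, 0.052, -0.049, 0.046, 0, 0, 0]'

```text
time: 21.77
position: [0.666, -0.0716, 0.075]
tool_rot: [3.136, 0.182, 0.002]
ft_force: [0.2, -0.4, -1.9]
grip_width: 0.167
```

Run:
```python
from h import *
d=get_image("side"); crop(d,"s15",180,120,380,270,4)
s=get_state();print(s["position"],s["ft_force"],s["grip_width"],move(box(0,-.182,.0675),96.7),move(box(0,-.05,.0675),96.7))
```

```text
[ 0.66622568 -0.07150948  0.07536047] [ 0.00950222 -0.04389205 -3.01770027] 0.17288857580541084 (array([-0.2, -0.8,  7.9]), array([ 0. , -0.1, -0. ])) (array([  -0.3, -132.8,    7.8]), array([ 0. , -0.1, -0. ]))
```

View pics/s15.png

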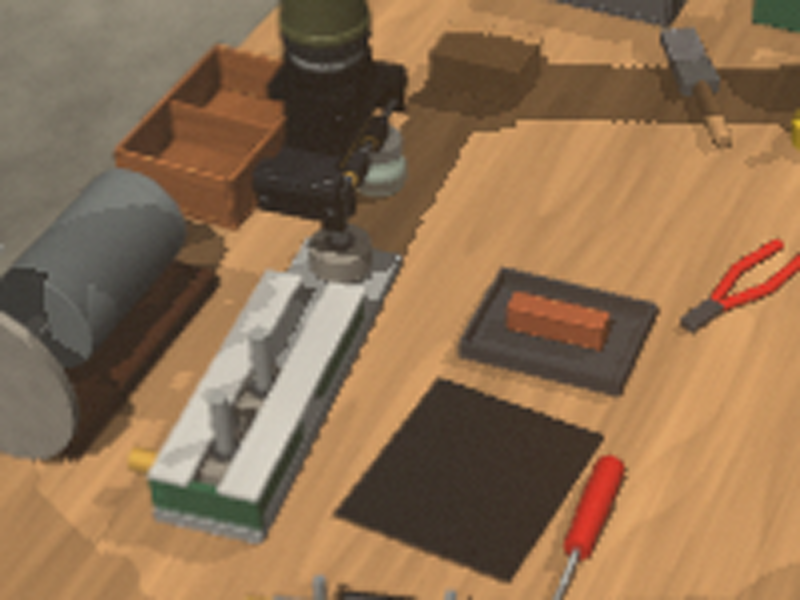

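Emit:
play_rows --series '[0, 0, -0.001, 0.005, 0, 0, 0, 0, 0, -0.001, 0.0075, 0, 0, 0, 0, 0, -0.001, 0.0075, 0, 0, 0, 0, 0, -0.02, 0.0075, 0, 0, 0, 0, 0, -0.045, 0.0075, 0, 0, 0, 0, 0, -0.07, 0.0075, 0, 0, 0, 0, 0.001, -0.095, 0.0075, 0, 0, 0, 0, 0.001, -0.12, 0.0075, 0, 0, 0, 0, 0.001, -0.129, 0.0075, 0, 0, 0, 0, 0.001, -0.129, 0.0075, 0, 0, 0]'

```text
time: 22.65
position: [0.651, 0.0612, 0.0669]
tool_rot: [-3.134, -0.192, -0.0]
ft_force: [-0.9, 0.1, -2.1]
grip_width: 0.17
```

Emit:
play_rows --series '[0, 0, 0, 0, 0, 0, 0, 0, 0, 0, 0, 0, 0, 0, 25, 0, 0, 0, 0, 0, 0, 45, 0, 0, 0, 0, 0, 0, 45, 0, 0, 0, 0, 0, 0, 45, 0, 0, -0.003, 0, 0, 0, 45, 0, 0, -0.03, 0, 0, 0, 45, 0, 0, -0.065, 0, 0, 0, 45, 0, 0, -0.1, 0, 0, 0, 45, 0, 0, -0.11, 0, 0, 0]'

```text
time: 23.48
position: [0.6546, 0.0577, 0.1837]
tool_rot: [-3.136, -0.183, -0.016]
ft_force: [0.8, 0.4, 1.3]
grip_width: 0.45
```

Run:
```python
from h import *
d=get_image("wrist"); crop(d,"w16",0,0,640,400,1.25)
s=get_state();print(s["position"],s["ft_force"],s["grip_width"])
```

```text
[0.65487017 0.05771715 0.1837902 ] [0.58229809 0.61873959 2.33620092] 0.44820823892165906
```

View pics/w16.png

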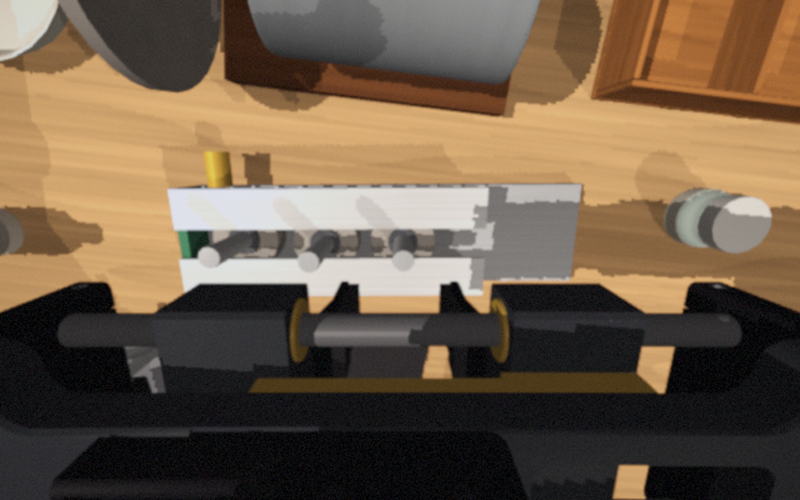

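Run:
```python
from h import *
print(move((.447,.2995,.15),104.3))
```

```text
(array([-178.6, -264.4,   31.7]), array([ 0.1, -0.6, -7.6]))
```

Emit:
play_rows --series '[50, -0.02, -0.03, 0, 0, 0, -1, 50, -0.042, -0.062, 0, 0, 0, -2, 50, -0.064, -0.095, 0, 0, 0, -3, 50, -0.086, -0.128, 0, 0, 0, -4, 50, -0.108, -0.16, 0, 0, 0, -5, 50, -0.13, -0.193, 0, 0, 0, -6, 50, -0.152, -0.226, 0.01, 0, 0, -7, 50, -0.172, -0.255, 0.02, 0, 0, -7.6, 50, -0.178, -0.264, 0.025, 0, 0, -7.6, 50, -0.178, -0.264, 0.025, 0, 0, -7.6]'

```text
time: 24.37
position: [0.4399, 0.3013, 0.15]
tool_rot: [3.116, 0.402, -0.005]
ft_force: [0.3, -0.0, -0.5]
grip_width: 0.5
```

Emit:
play_rows --series '[50, 0, 0, 0, 0, 0, 0, 50, 0, 0, 0, 0, 0, 0]'

```text
time: 24.53
position: [0.4454, 0.2969, 0.1515]
tool_rot: [3.117, 0.387, 0.001]
ft_force: [0.9, -0.7, 0.3]
grip_width: 0.498
```

Run:
```python
from h import *
d=get_image("wrist"); crop(d,"w17",0,0,640,400,1.25)
d2=get_image("top"); crop(d2,"t17",190,110,520,300,2.4)
a=np.radians(14.3);o=np.array([.447,.2995,.04]);ax=np.array([np.cos(a),np.sin(a),0])
print(px(d,[o+.1*ax,o+.03*ax])*1.25)
s=get_state();print(s["position"],s["tool_rot"],s["ft_force"],move((.447,.2995,.022),104.3))
```

```text
[[393.82557419 106.98527947]
 [394.37838401 203.78117195]]
[0.44554698 0.29694289 0.1516774 ] [3.11746394e+00 3.85497094e-01 9.27392556e-04] [ 0.21110783 -0.0728619   0.26898429] (array([  2. ,  -2.2, 129.7]), array([ 0. , -0. , -0.2]))
```

View pics/w17.png

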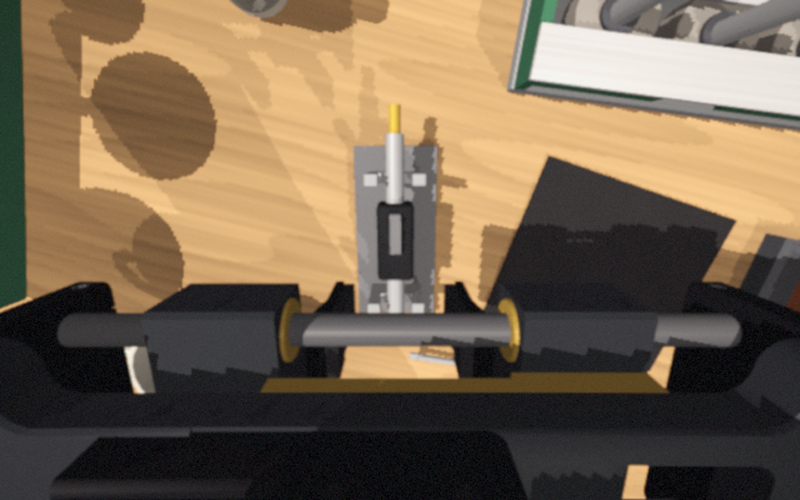

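View pics/t17.png

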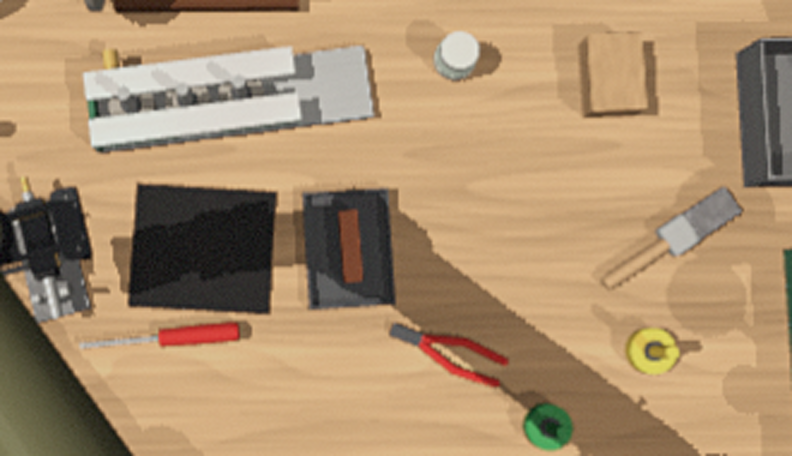

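Run:
```python
from h import *
d=get_image("side"); crop(d,"s17",215,180,295,260,7.5)
print(px(d,[box(-.047,y,z) for y in(-.13,-.025,.025,.125) for z in(.015,.048)]))
print((px(d,[box(-.047,y,z) for y in(-.13,-.025,.025,.125) for z in(.015,.048)])-[215,180])*7.5)
```

```text
[[273.16662916 198.70350882]
 [272.72685964 191.73770444]
 [263.08445341 218.33394391]
 [262.47880283 211.31640426]
 [257.96158671 228.32260301]
 [257.2657848  221.29128909]
 [247.03297429 249.66388368]
 [246.13163109 242.63153223]]
[[436.24971872 140.27631619]
 [432.95144727  88.03278329]
 [360.63340054 287.50457936]
 [356.09102124 234.87303193]
 [322.21190035 362.41952254]
 [316.99338603 309.68466818]
 [240.24730718 522.47912761]
 [233.48723315 469.73649175]]
```

View pics/s17.png

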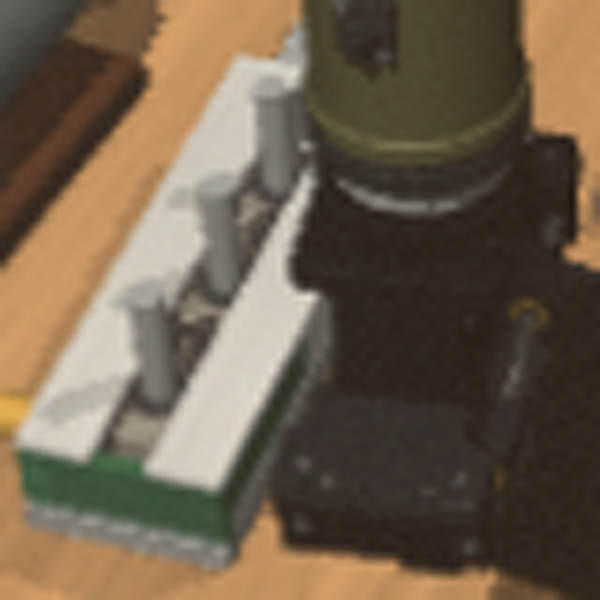

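Run:
```python
import cv2
a=cv2.imread("pics/side0.png")[180:260,215:295]
cv2.imwrite("pics/s0z.png",cv2.resize(a,None,fx=7.5,fy=7.5,interpolation=cv2.INTER_CUBIC))
a=cv2.imread("pics/w3.png")[0:120,0:500]
cv2.imwrite("pics/w3z.png",cv2.resize(a,None,fx=1.6,fy=3,interpolation=cv2.INTER_CUBIC))
```

```text
(no output)
```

View pics/s0z.png

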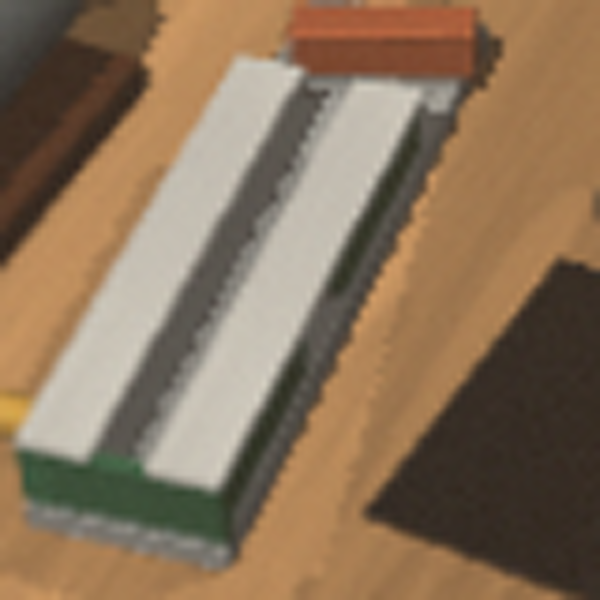

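View pics/w3z.png

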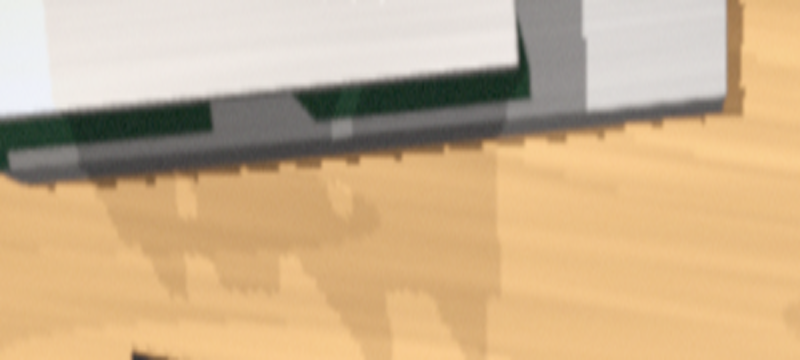

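Run:
```python
from h import *
d=get_image("side")
for n,(u,v),z in(("mouth end bot",(420,130),.015),("win edge1",(333,297),.015),("win edge2 bot",(306,372),.015),("win edge2 top",(305,345),.048),("corner bot",(232,520),.015),("w1top",(338,262),.048)):
    P=w(d,215+u/7.5,180+v/7.5,z); q=P-box(0,0,z); 
    print(n,P.round(4),"box xy",[round(float(q[0]*np.cos(TH)+q[1]*np.sin(TH)),4),round(float(-q[0]*np.sin(TH)+q[1]*np.cos(TH)),4)])
```

```text
mouth end bot [ 0.6236 -0.0282  0.015 ] box xy [-0.0371, -0.1348]
win edge1 [0.6097 0.0901 0.015 ] box xy [-0.037, -0.0156]
win edge2 bot [0.599  0.1375 0.015 ] box xy [-0.0422, 0.0327]
win edge2 top [0.5898 0.1509 0.048 ] box xy [-0.0497, 0.0471]
corner bot [0.5874 0.2288 0.015 ] box xy [-0.0431, 0.1247]
w1top [0.6004 0.0986 0.048 ] box xy [-0.0453, -0.0061]
```

Emit:
play_rows --series '[50, 0.002, -0.002, 0.03, 0, 0, 0, 50, 0.002, -0.002, 0.065, 0, 0, 0, 50, 0.002, -0.002, 0.1, 0, 0, 0, 50, 0.002, -0.002, 0.12, 0, 0, 0, 50, 0.002, -0.002, 0.128, 0, 0, 0, 50, 0.002, -0.002, 0.128, 0, 0, 0, 50, 0.002, -0.002, 0.128, 0, 0, 0]'

```text
time: 25.32
position: [0.4462, 0.3012, 0.0243]
tool_rot: [-3.117, -0.39, -0.001]
ft_force: [1.3, -0.1, 0.5]
grip_width: 0.503
```

Run:
```python
from h import *
d=get_image("wrist"); crop(d,"w18",0,0,640,400,1.25)
s=get_state();print(s["position"],s["ft_force"],move((.447,.2995,.022),104.3))
```

```text
[0.44663676 0.30172174 0.02506474] [0.32905913 0.83032775 0.81860601] (array([-0.2,  2.2,  3.1]), array([-0. , -0.1, -0. ]))
```

View pics/w18.png

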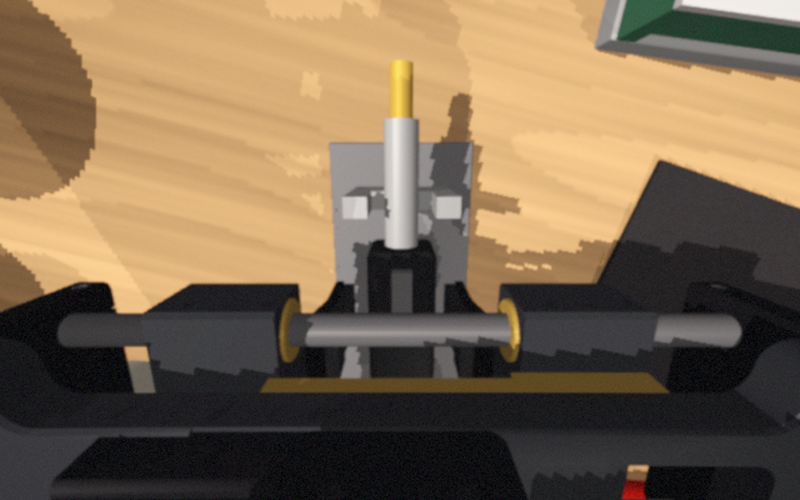

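Emit:
play_rows --series '[50, 0, 0, 0.003, 0, 0, 0, 50, 0, 0, 0.003, 0, 0, 0, 0, 0, 0, 0.003, 0, 0, 0, 0, 0, 0, 0.003, 0, 0, 0, 0, 0, 0, 0.003, 0, 0, 0, 0, 0, 0, 0.003, 0, 0, 0, 0, 0, 0, 0.003, 0, 0, 0]' --force 45

```text
time: 25.95
position: [0.4455, 0.301, 0.0208]
tool_rot: [3.117, 0.391, 0.001]
ft_force: [-0.4, -0.9, 1.8]
grip_width: 0.314
```

Run:
```python
from h import *
d=get_image("wrist"); crop(d,"w19",0,0,640,400,1.25)
s=get_state();print(s["position"],s["tool_rot"],s["ft_force"],s["grip_width"])
print(px(d,[])if 0 else w(d,401/1.25,62/1.25,.04))
```

```text
[0.44543917 0.30103064 0.02080349] [3.11691478e+00 3.91144453e-01 5.54317468e-04] [ 0.49429587 -1.08188192  2.92653327] 0.31789064003517203
[0.54469218 0.32430893 0.04      ]
```

View pics/w19.png

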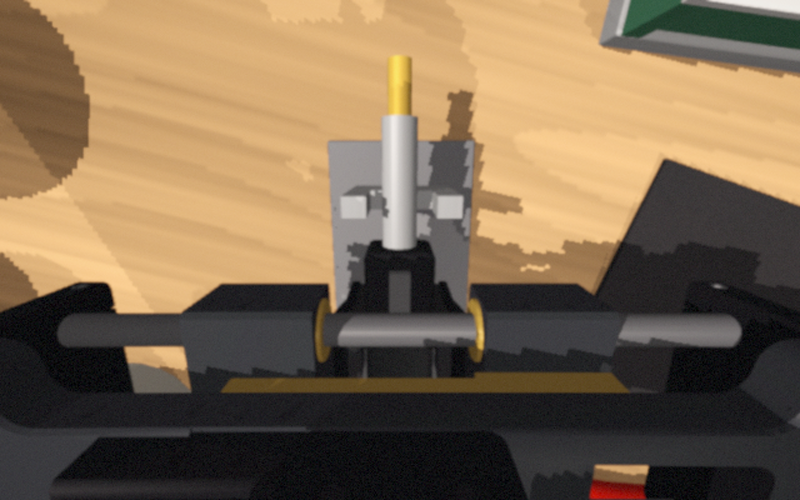

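Run:
```python
from h import *
print(box(-.175,.003,.06),move(box(-.180,.003,.07),96.7))
```

```text
[0.47054512 0.09256213 0.06      ] (array([-32.1, 207.6, -49.2]), array([ 0. , -0. ,  7.6]))
```

Emit:
play_rows --series '[0, 0, 0, -0.015, 0, 0, 0, 0, 0, 0, -0.04, 0, 0, 0, 0, 0, 0, -0.065, 0, 0, 0, 0, 0, 0, -0.07, 0, 0, 0, 0, -0.005, 0.03, -0.07, 0, 0, 1.5, 0, -0.011, 0.07, -0.07, 0, 0, 3, 0, -0.017, 0.11, -0.07, 0, 0, 4.5, 0, -0.023, 0.15, -0.07, 0, 0, 6, 0, -0.029, 0.19, -0.065, 0, 0, 7.6, 0, -0.032, 0.207, -0.06, 0, 0, 7.6]'

```text
time: 26.83
position: [0.4651, 0.0859, 0.0793]
tool_rot: [3.133, 0.171, -0.002]
ft_force: [0.5, 0.0, -3.1]
grip_width: 0.317
```

Run:
```python
from h import *
get_image("wrist");d=get_image("wrist"); crop(d,"w20",0,0,640,400,1.25)
s=get_state();print(s["position"],s["tool_rot"],s["ft_force"],s["torque"],s["grip_width"])
print(move(box(-.175,.003,.0125),96.7))
d=get_image("side"); crop(d,"s20",215,150,345,280,5)
```

```text
[0.46420764 0.08736868 0.07843965] [ 3.13459317  0.1715287  -0.00556501] [-0.63092203  1.11893291 -1.98797399] [ 0.10955748  0.06207306 -0.02659252] 0.3142780653149521
(array([ 7.1, -4.6, 65.9]), array([ 0.1,  0.2, -0.4]))
```

View pics/w20.png

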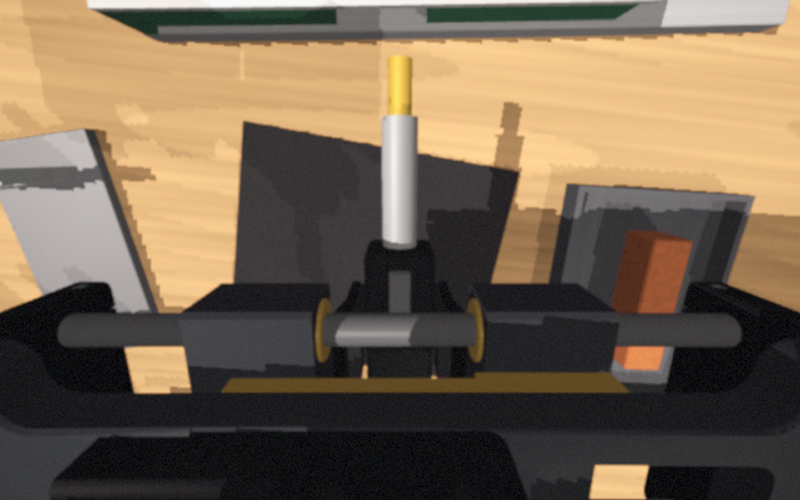

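View pics/s20.png

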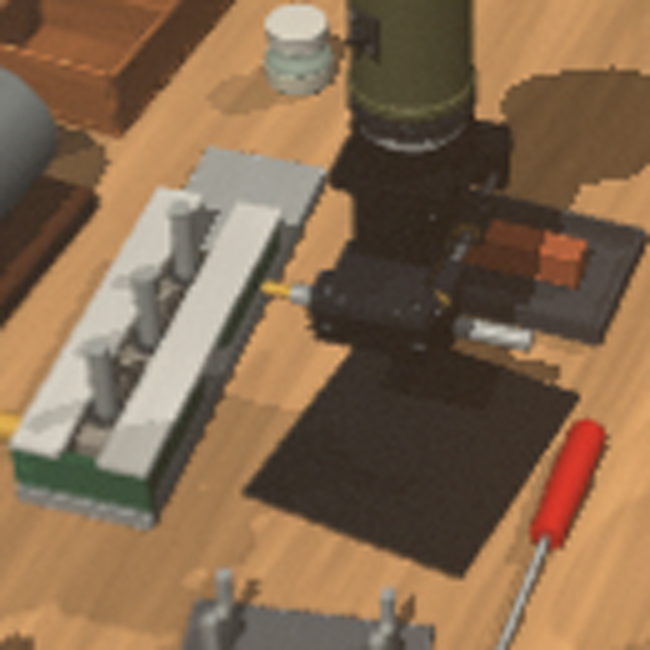

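Run:
```python
from h import *
d=get_image("wrist"); cv2.imwrite("pics/w21.png",cv2.resize(d["frame"][0:60,40:640,::-1],(800,240),interpolation=cv2.INTER_CUBIC))
```

```text
(no output)
```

View pics/w21.png

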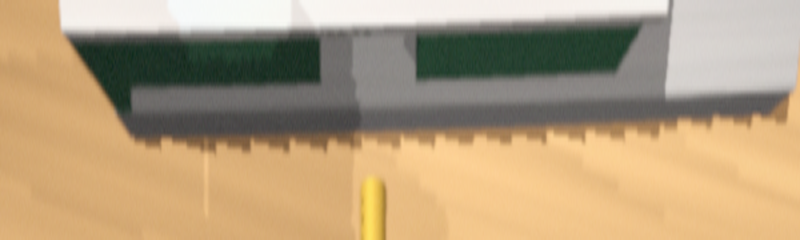

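Run:
```python
from h import *
d=get_image("wrist")
for U,V in((130,87),(320,82),(416,79),(617,71)):
    P=w(d,40+U*.75,V/4,.015); q=P-box(0,0,.015)
    print(P.round(4),[round(float(q[0]*np.cos(TH)+q[1]*np.sin(TH)),4),round(float(-q[0]*np.sin(TH)+q[1]*np.cos(TH)),4)])
P=w(d,40+373*.75,178/4,.0975);q=P-box(0,0,.015);print("tip",P,[round(float(q[0]*np.cos(TH)+q[1]*np.sin(TH)),4),round(float(-q[0]*np.sin(TH)+q[1]*np.cos(TH)),4)])
```

```text
[0.5874 0.2346 0.015 ] [-0.0424, 0.1304]
[0.6001 0.1347 0.015 ] [-0.0414, 0.0298]
[0.6065 0.0842 0.015 ] [-0.0409, -0.0212]
[ 0.6197 -0.0211  0.015 ] [-0.0401, -0.1273]
tip [0.56856261 0.10290677 0.0975    ] [-0.0764, 0.0018]
```

Run:
```python
from h import *
print(get_state()["position"],move(box(-.178,.0035,.0125),96.7))
```

```text
[0.46485553 0.09352688 0.07988388] (array([ 2.6,  1.2, 67.4]), array([-0. ,  0.1,  0.1]))
```

Emit:
play_rows --series '[0, 0.002, 0.001, 0.02, 0, 0, 0, 0, 0.002, 0.001, 0.045, 0, 0, 0, 0, 0.002, 0.001, 0.062, 0, 0, 0, 0, 0.002, 0.001, 0.067, 0, 0, 0, 0, 0.002, 0.001, 0.067, 0, 0, 0, 0, 0.002, 0.001, 0.067, 0, 0, 0, 0, 0.002, 0.001, 0.067, 0, 0, 0]'

```text
time: 27.67
position: [0.4686, 0.0927, 0.0147]
tool_rot: [-3.136, -0.185, -0.004]
ft_force: [-0.3, 0.3, -2.4]
grip_width: 0.312
```

Run:
```python
from h import *
d=get_image("wrist"); crop(d,"w22",0,0,640,400,1.25)
s=get_state();print(s["position"],s["tool_rot"],s["ft_force"],s["grip_width"])
print(move(box(-.178,.0035,.0125),96.7))
d=get_image("side"); crop(d,"s22",215,150,345,280,5)
print((px(d,[box(-.041,y,z) for y in (-.0215,.0035,.0298) for z in(.015,.0315,.048)]+[box(-.075,.0035,.0315)])-[215,150])*5)
```

```text
[0.46868656 0.09246886 0.01480085] [-3.13596916 -0.1847722  -0.00398571] [-0.05748153  0.89572502 -1.8614421 ] 0.31941150136748553
(array([-1.1, -0.4,  2.3]), array([-0. , -0.1,  0. ]))
[[230.42173829 343.38370152]
 [228.84616242 325.96116304]
 [227.25183322 308.29512382]
 [217.63387146 368.1196315 ]
 [215.94702636 350.67975955]
 [214.23974186 332.99250535]
 [203.88509855 394.7280292 ]
 [202.07593991 377.27527224]
 [200.24444425 359.5710299 ]
 [263.61928523 360.62822567]]
```

View pics/w22.png

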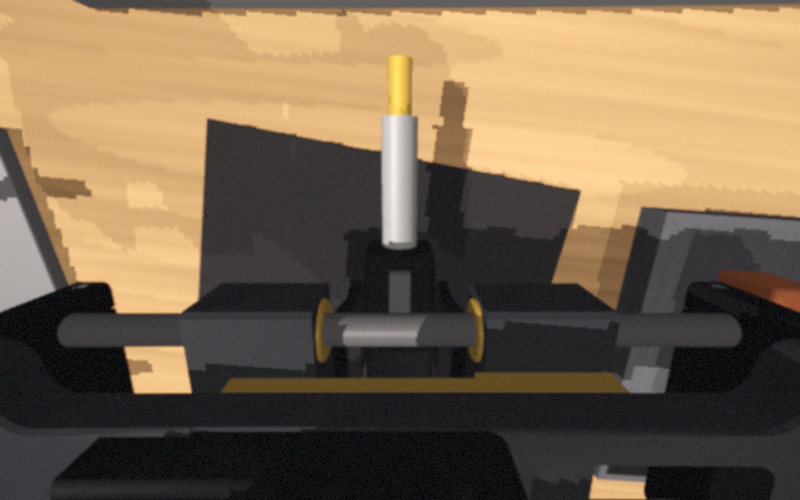

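View pics/s22.png

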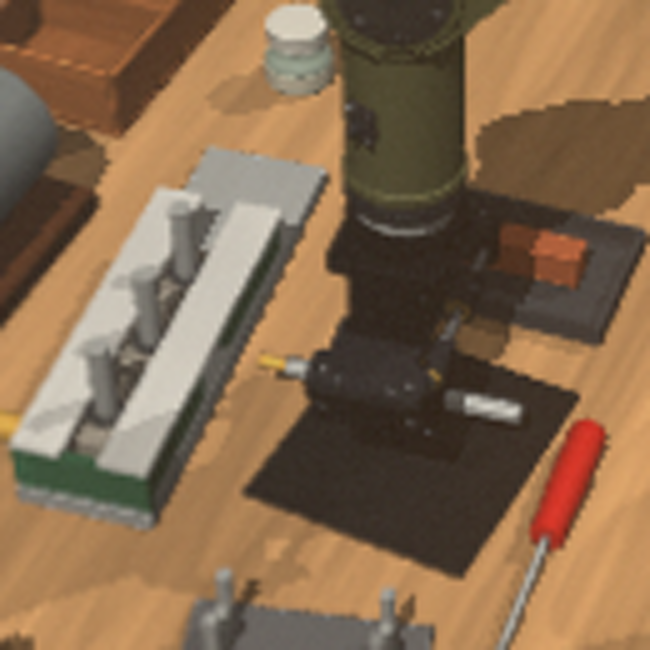

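Emit:
play_rows --series '[0, 0, 0, 0.002, 0, 0, 0, 0, 0, 0, 0.002, 0, 0, 0, 0, 0, 0, 0.002, 0, 0, 0, 0, 0, 0, 0.002, 0, 0, 0, 0, 0, 0, 0.002, 0, 0, 0, 0, 0, 0, 0.002, 0, 0, 0, 0, 0, 0, 0.002, 0, 0, 0, 0, 0, 0, 0.002, 0, 0, 0, 0, 0, 0, 0.002, 0, 0, 0, 0, 0, 0, 0.002, 0, 0, 0]'

```text
time: 28.6
position: [0.4675, 0.0918, 0.0115]
tool_rot: [3.136, 0.184, -0.0]
ft_force: [-0.6, 0.3, -2.0]
grip_width: 0.317
```

Emit:
play_rows --series '[0, 0, 0, 0, 0, 0, 0, 0, 0, 0, 0, 0, 0, 0, 0, 0, 0, 0, 0, 0, 0, 0, 0, 0, 0, 0, 0, 0, 0, 0, 0, 0, 0, 0, 0, 0, 0, 0, 0, 0, 0, 0, 0, 0, 0, 0, 0, 0, 0, 0, 0, 0, 0, 0, 0, 0, 0, 0, 0, 0, 0, 0, 0, 0, 0, 0, 0, 0, 0, 0]'

```text
time: 29.43
position: [0.4675, 0.0918, 0.0115]
tool_rot: [3.136, 0.184, -0.0]
ft_force: [1.0, -0.1, -1.8]
grip_width: 0.318
```

Emit:
play_rows --series '[0, 0, 0, 0, 0, 0, 0, 0, 0, 0, 0, 0, 0, 0, 0, 0, 0, 0, 0, 0, 0, 0, 0, 0, 0, 0, 0, 0, 0, 0, 0, 0, 0, 0, 0, 0, 0, 0, 0, 0, 0, 0, 0, 0, 0, 0, 0, 0, 0, 0, 0, 0, 0, 0, 0, 0, 0, 0, 0, 0, 0, 0, 0, 0, 0, 0, 0, 0, 0, 0]'

```text
time: 30.27
position: [0.4675, 0.0918, 0.0115]
tool_rot: [3.136, 0.184, -0.0]
ft_force: [1.0, -0.3, -3.1]
grip_width: 0.323
```

Emit:
play_rows --series '[0, 0, 0, 0, 0, 0, 0, 0, 0, 0, 0, 0, 0, 0, 0, 0, 0, 0, 0, 0, 0, 0, 0, 0, 0, 0, 0, 0, 0, 0, 0, 0, 0, 0, 0, 0, 0, 0, 0, 0, 0, 0, 0, 0, 0, 0, 0, 0, 0, 0, 0, 0, 0, 0, 0, 0, 0, 0, 0, 0, 0, 0, 0, 0, 0, 0, 0, 0, 0, 0]'

```text
time: 31.1
position: [0.4675, 0.0918, 0.0115]
tool_rot: [3.136, 0.184, -0.0]
ft_force: [-0.1, 0.6, -2.6]
grip_width: 0.318
```

Run:
```python
from h import *
s=get_state();print(s["position"],s["tool_rot"],s["ft_force"],s["grip_width"])
d=get_image("wrist"); crop(d,"w23",0,0,640,400,1.25)
d=get_image("side"); crop(d,"s23",215,150,345,280,5)
```

```text
[0.4674756  0.09182968 0.01149556] [ 3.13616522e+00  1.83660471e-01 -4.28283896e-05] [-0.06740495  0.57630816 -2.59529159] 0.31805543432411165
```

View pics/s23.png

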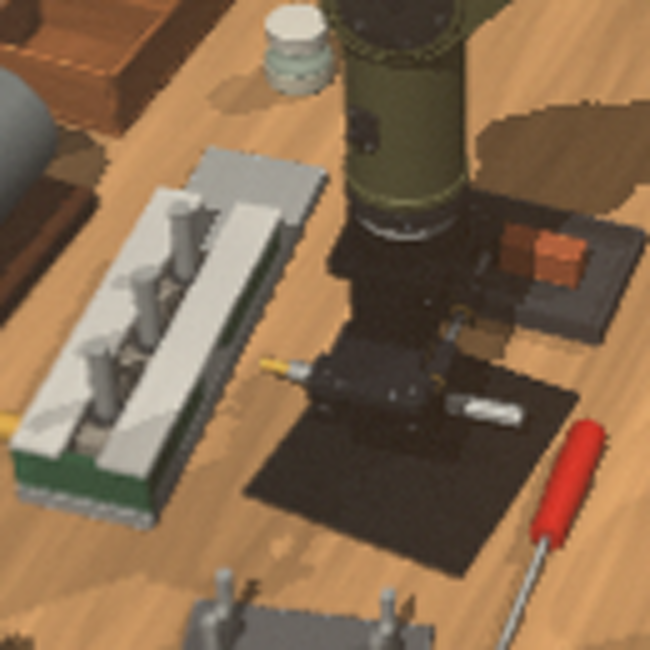

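View pics/w23.png

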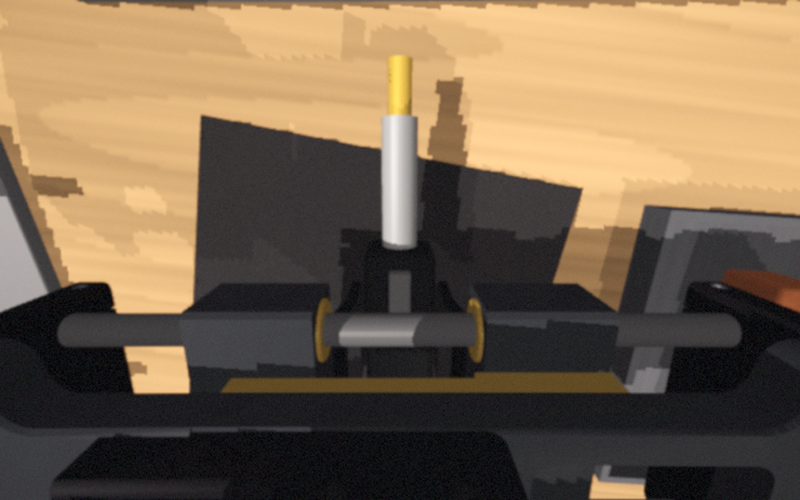

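Run:
```python
from h import *
print(move((.4455,.301,.09),104.3))
```

```text
(array([   2.6, -210.3,  -78.5]), array([ 0. ,  0. , -7.6]))
```

Emit:
play_rows --series '[0, 0, 0, -0.03, 0, 0, 0, 0, 0, 0, -0.065, 0, 0, 0, 0, 0, -0.01, -0.078, 0, 0, -0.5, 0, 0, -0.045, -0.078, 0, 0, -2, 0, 0, -0.08, -0.078, 0, 0, -3.5, 0, 0, -0.115, -0.078, 0, 0, -5, 0, 0.001, -0.15, -0.078, 0, 0, -6.5, 0, 0.002, -0.185, -0.078, 0, 0, -7.6, 0, 0.0025, -0.21, -0.078, 0, 0, -7.6, 0, 0.0025, -0.21, -0.078, 0, 0, -7.6]'

```text
time: 32.03
position: [0.4432, 0.308, 0.0901]
tool_rot: [-3.11, -0.403, -0.001]
ft_force: [0.1, 0.1, -1.7]
grip_width: 0.318
```

Emit:
play_rows --series '[0, 0, 0, 0, 0, 0, 0, 0, 0, 0, 0, 0, 0, 0, 0, 0, 0, 0, 0, 0, 0, 0, 0, 0, 0, 0, 0, 0]'

```text
time: 32.37
position: [0.446, 0.299, 0.0893]
tool_rot: [3.117, 0.387, -0.0]
ft_force: [0.3, 0.2, -2.1]
grip_width: 0.319
```

Run:
```python
from h import *
d=get_image("wrist"); crop(d,"w24",0,0,640,400,1.25)
s=get_state();print(s["position"],s["tool_rot"],s["grip_width"],move((.4455,.301,.022),104.3))
d=get_image("side"); crop(d,"s24",225,200,355,330,5)
```

```text
[0.4459732  0.29927665 0.08944741] [3.11680055e+00 3.87590736e-01 7.54924318e-05] 0.3144816377925206 (array([-0. , -1.8, 67.4]), array([ 0. ,  0. , -0.1]))
```

View pics/w24.png

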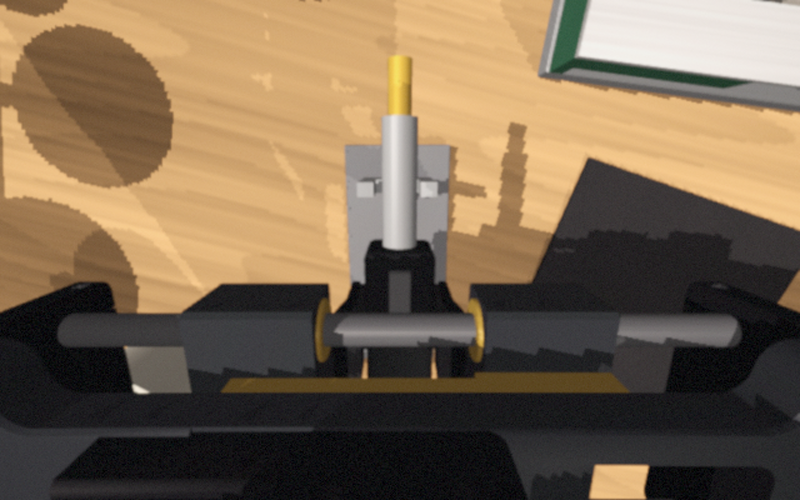

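View pics/s24.png

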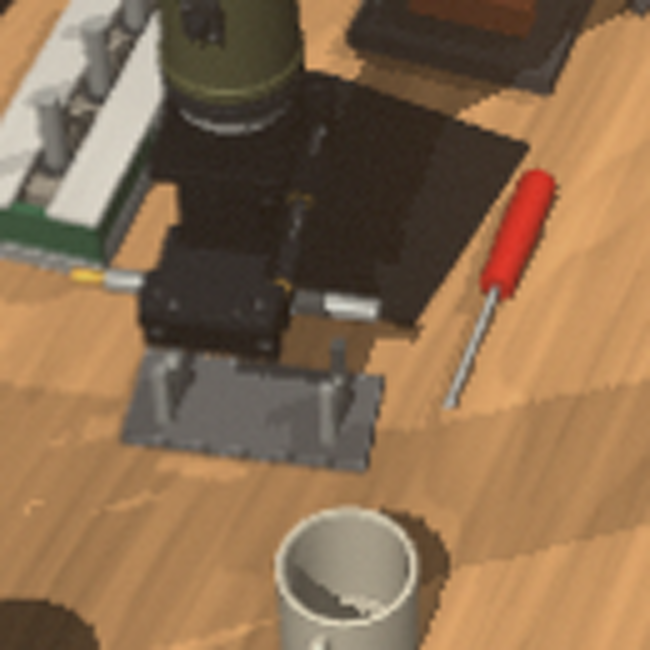

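Emit:
play_rows --series '[0, 0, -0.0015, 0.01, 0, 0, 0, 0, 0, -0.0015, 0.025, 0, 0, 0, 0, 0, -0.0015, 0.04, 0, 0, 0, 0, 0, -0.0015, 0.055, 0, 0, 0, 0, 0, -0.0015, 0.064, 0, 0, 0, 0, 0, -0.0015, 0.067, 0, 0, 0, 0, 0, -0.0015, 0.067, 0, 0, 0, 0, 0, -0.0015, 0.067, 0, 0, 0]'

```text
time: 33.13
position: [0.4455, 0.3025, 0.0228]
tool_rot: [-3.117, -0.391, -0.001]
ft_force: [0.6, 0.6, -2.9]
grip_width: 0.316
```

Run:
```python
from h import *
d=get_image("wrist"); crop(d,"w25",0,0,640,400,1.25)
s=get_state();print(s["position"],s["tool_rot"],s["ft_force"],s["grip_width"],move((.4455,.301,.021),104.3))
d=get_image("side"); crop(d,"s25",225,200,355,330,5)
```

```text
[0.44570723 0.30263117 0.02311511] [-3.11643309e+00 -3.91001289e-01 -2.22580554e-03] [ 0.1981894  -0.68181865 -2.46175344] 0.3158931411959878 (array([-0.6,  1.5,  2.1]), array([-0. , -0.1,  0. ]))
```

View pics/w25.png

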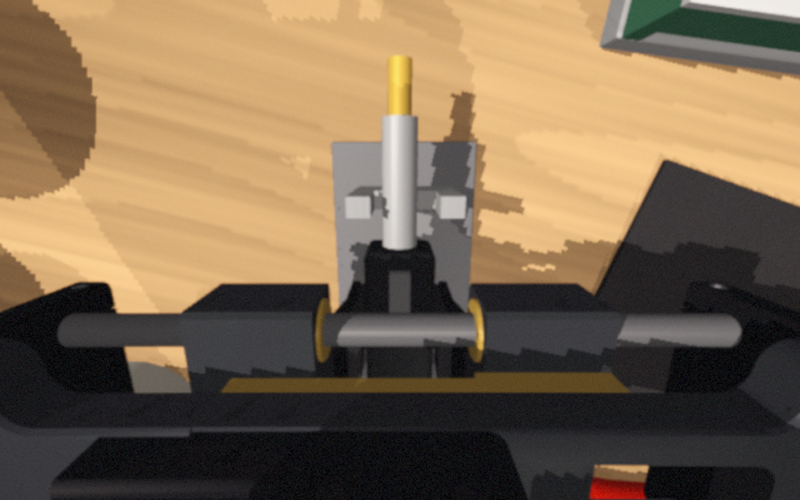

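View pics/s25.png

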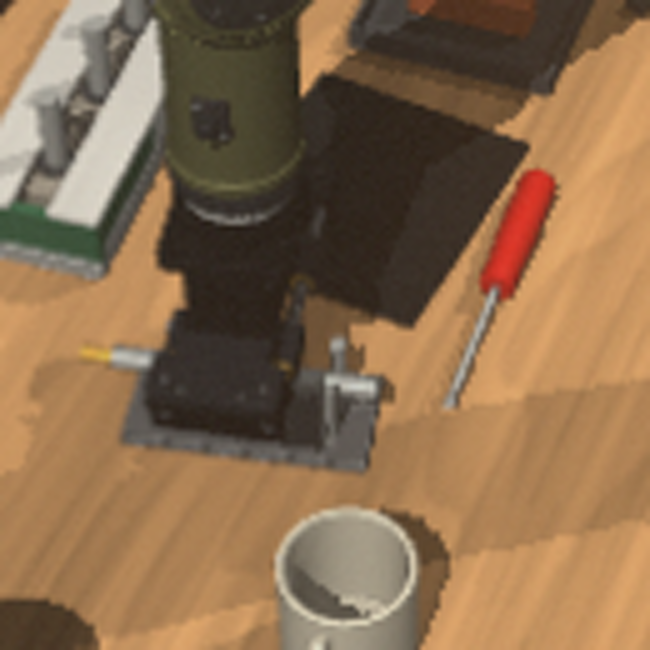

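Wand is between the prongs again; lower 2 mm, release, rise.

Emit:
play_rows --series '[0, 0, 0.001, 0.0015, 0, 0, 0, 0, 0, 0.001, 0.002, 0, 0, 0, 35, 0, 0.001, 0.002, 0, 0, 0, 50, 0, 0.001, 0.002, 0, 0, 0, 50, 0, 0.001, 0.002, 0, 0, 0, 50, 0, 0.001, -0.01, 0, 0, 0, 50, 0, 0.001, -0.04, 0, 0, 0, 50, 0, 0.001, -0.08, 0, 0, 0, 50, 0, 0.001, -0.115, 0, 0, 0, 50, 0, 0.001, -0.13, 0, 0, 0]'

```text
time: 34.07
position: [0.4474, 0.3032, 0.1588]
tool_rot: [-3.114, -0.392, -0.012]
ft_force: [1.0, 0.3, -0.3]
grip_width: 0.497
```

Run:
```python
from h import *
get_image("wrist");d=get_image("wrist"); crop(d,"w26",0,0,640,400,1.25)
s=get_state();print(s["position"],s["grip_width"])
d=get_image("side"); crop(d,"s26",205,160,355,310,4)
```

```text
[0.44754594 0.30303365 0.15748755] 0.5002750946626944
```

View pics/w26.png

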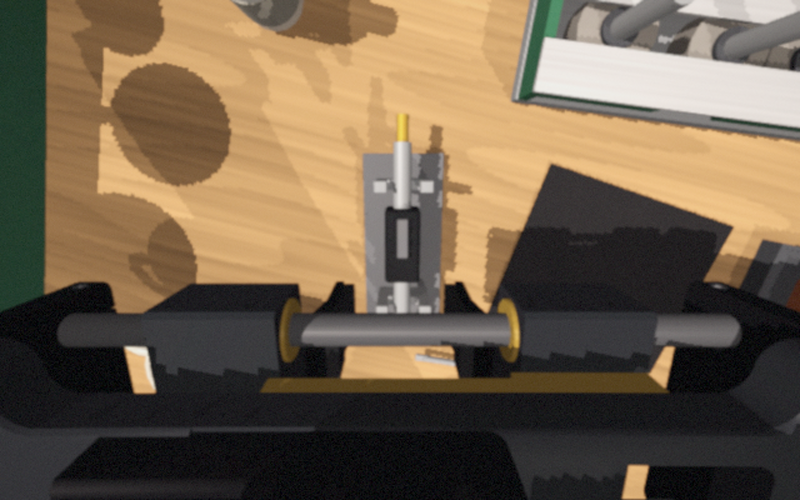

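View pics/s26.png

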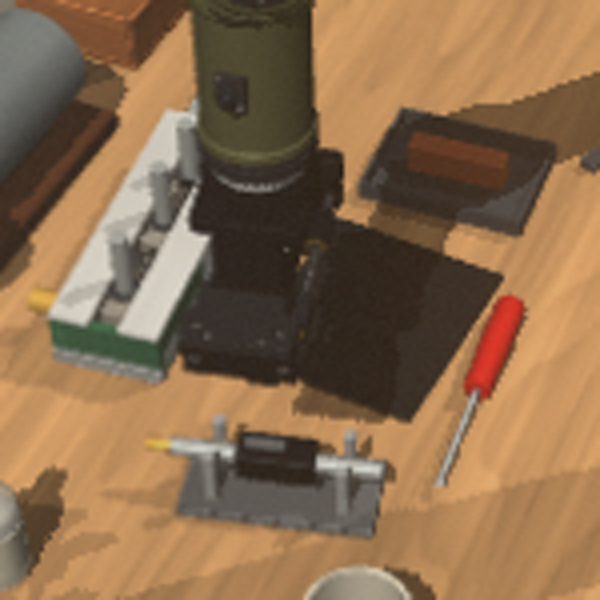

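Run:
```python
from h import *
print(box(0,-.05,0),move((.6505,.0600,.15),96.7))
```

```text
[0.65053354 0.06034147 0.        ] (array([138. , 284.9,   5.3]), array([-0.1, -0.2,  7.6]))
```

Emit:
play_rows --series '[45, 0.017, 0.035, 0, 0, 0, 1, 45, 0.034, 0.07, 0, 0, 0, 2, 45, 0.051, 0.105, 0, 0, 0, 3, 45, 0.068, 0.14, 0, 0, 0, 4, 45, 0.085, 0.175, 0, 0, 0, 5, 45, 0.102, 0.21, 0, 0, 0, 6, 45, 0.119, 0.245, 0, 0, 0, 7, 45, 0.134, 0.276, 0, 0, 0, 7.6, 45, 0.138, 0.285, 0, 0, 0, 7.6, 45, 0.138, 0.285, 0, 0, 0, 7.6]'

```text
time: 35.05
position: [0.65, 0.0541, 0.15]
tool_rot: [3.135, 0.173, -0.005]
ft_force: [-0.6, 0.1, 0.5]
grip_width: 0.451
```

Emit:
play_rows --series '[45, 0, 0, 0, 0, 0, 0, 45, 0, 0, 0, 0, 0, 0, 45, 0, 0, 0, 0, 0, 0, 45, 0, 0, 0, 0, 0, 0]'

```text
time: 35.38
position: [0.6486, 0.0612, 0.1527]
tool_rot: [-3.136, -0.188, 0.0]
ft_force: [-0.1, -0.5, 0.5]
grip_width: 0.449
```

Run:
```python
from h import *
d=get_image("wrist"); crop(d,"w27",0,0,640,400,1.25)
s=get_state();print(s["position"],s["grip_width"])
d=get_image("top"); crop(d,"t27",190,110,520,300,2.4)
```

```text
[0.64883862 0.06073813 0.15274364] 0.45071910697783063
```

View pics/w27.png

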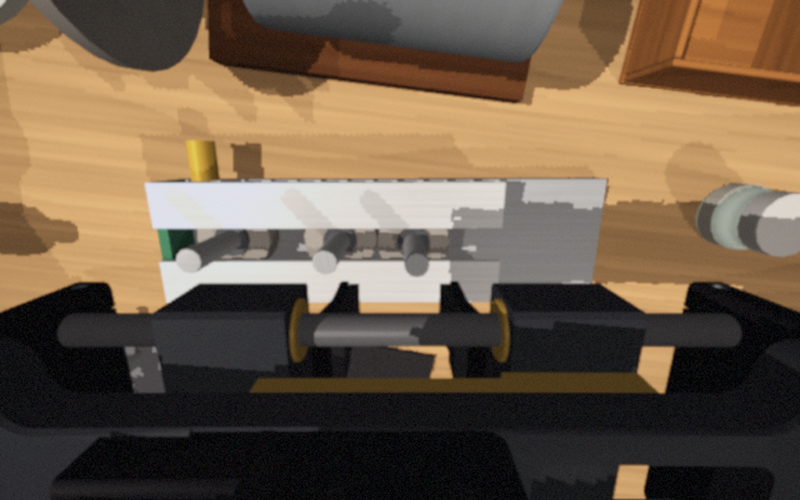

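View pics/t27.png

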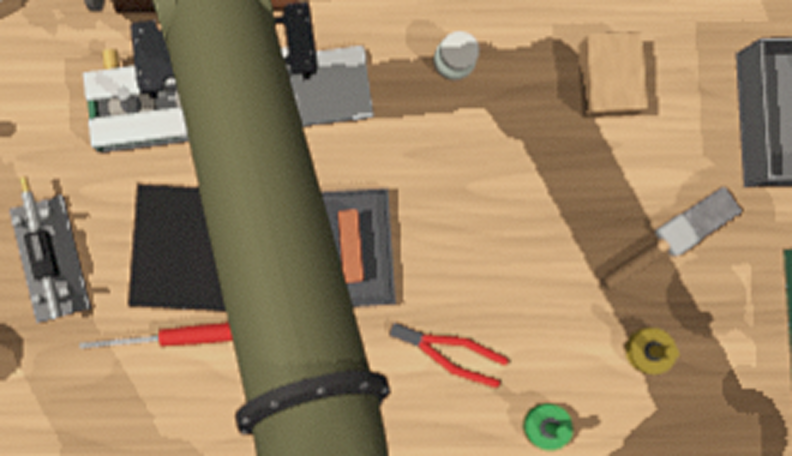

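Run:
```python
from h import *
d=get_image("wrist")
for u,v in((190,261),(325,260),(417,262)):
    P=w(d,u/1.25,v/1.25,.102); q=P-box(0,0,.102)
    print(P.round(4),[round(float(q[0]*np.cos(TH)+q[1]*np.sin(TH)),4),round(float(-q[0]*np.sin(TH)+q[1]*np.cos(TH)),4)])
P=w(d,417/1.25,262/1.25,.102)
s=get_state();print(s["position"],move((P[0],P[1],.0675),96.7))
```

```text
[0.6381 0.1897 0.102 ] [0.0028, 0.08]
[0.6488 0.1057 0.102 ] [0.0036, -0.0047]
[0.6544 0.0481 0.102 ] [0.0024, -0.0626]
[0.64914381 0.05999523 0.15282761] (array([ 3.7, 12.4, 85.3]), array([ 0. , -0. ,  0.1]))
```

Emit:
play_rows --series '[45, 0.003, 0.012, 0.0, 0, 0, 0, 45, 0.0035, 0.0125, 0.03, 0, 0, 0, 45, 0.0035, 0.0125, 0.06, 0, 0, 0, 45, 0.0035, 0.0125, 0.08, 0, 0, 0, 45, 0.0035, 0.0125, 0.085, 0, 0, 0, 45, 0.0035, 0.0125, 0.085, 0, 0, 0, 45, 0.0035, 0.0125, 0.085, 0, 0, 0]' --force 40

```text
time: 36.12
position: [0.6553, 0.0467, 0.0685]
tool_rot: [3.136, 0.183, 0.002]
ft_force: [0.2, 0.1, -0.5]
grip_width: 0.452
```

Run:
```python
from h import *
d=get_image("wrist"); crop(d,"w28",0,0,640,400,1.25)
s=get_state();print(s["position"],s["ft_force"])
```

```text
[0.65582265 0.04692797 0.06937036] [ 0.7772683  -0.19618367  0.38852787]
```

View pics/w28.png

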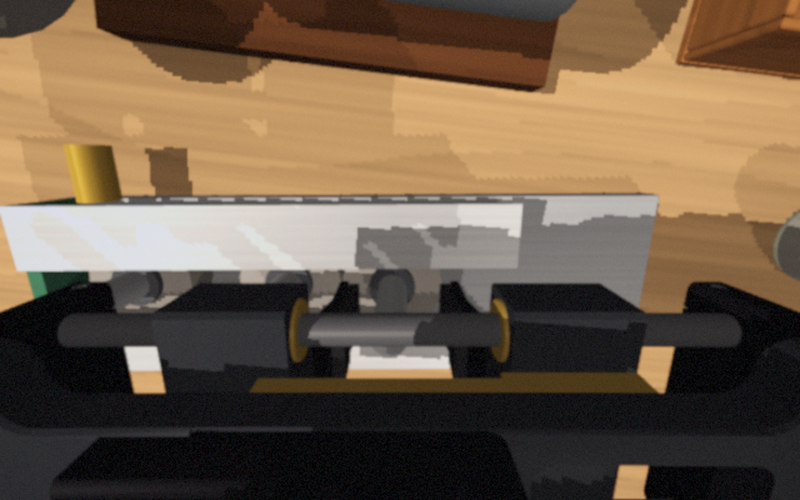

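Emit:
play_rows --series '[45, -0.001, -0.001, 0.001, 0, 0, 0, 0, -0.001, -0.001, 0.001, 0, 0, 0, 0, -0.001, -0.001, 0.001, 0, 0, 0, 0, -0.001, -0.001, 0.001, 0, 0, 0, 0, -0.001, -0.001, 0.001, 0, 0, 0, 0, -0.001, -0.001, 0.001, 0, 0, 0]'

```text
time: 36.67
position: [0.6534, 0.0489, 0.0669]
tool_rot: [-3.135, -0.184, -0.001]
ft_force: [0.4, 0.8, -2.7]
grip_width: 0.172
```

Run:
```python
from h import *
s=get_state();print(s["position"],s["ft_force"],s["grip_width"]);q=np.array(s["position"])-box(0,0,0);print(q[0]*np.cos(TH)+q[1]*np.sin(TH),-q[0]*np.sin(TH)+q[1]*np.cos(TH))
print(move(box(0.002,-.185,.0685),96.7))
```

```text
[0.65339744 0.04886457 0.06686758] [ 0.36773089  0.83956695 -2.65679998] 0.17205658026357454
0.0015053262535435832 -0.06173265396134861
(array([  0.4, 123.3,  -1.7]), array([-0.1, -0. ,  0. ]))
```

Emit:
play_rows --series '[0, 0, 0.01, -0.001, 0, 0, 0, 0, 0, 0.03, -0.001, 0, 0, 0, 0, 0, 0.055, -0.001, 0, 0, 0, 0, 0, 0.08, -0.001, 0, 0, 0, 0, 0, 0.105, -0.001, 0, 0, 0, 0, 0, 0.122, -0.001, 0, 0, 0, 0, 0, 0.124, -0.001, 0, 0, 0, 0, 0, 0.124, -0.001, 0, 0, 0, 0, 0, 0.124, -0.001, 0, 0, 0]'

```text
time: 37.42
position: [0.6672, -0.0745, 0.0669]
tool_rot: [-3.135, -0.184, 0.002]
ft_force: [-0.9, 1.3, -2.5]
grip_width: 0.174
```

Run:
```python
from h import *
d=get_image("side"); crop(d,"s29",180,120,380,270,4)
s=get_state();print(s["position"],s["ft_force"],s["grip_width"]);q=np.array(s["position"])-box(0,0,0);print(q[0]*np.cos(TH)+q[1]*np.sin(TH),-q[0]*np.sin(TH)+q[1]*np.cos(TH))
print(move((.4934,.0513,.12),96.7))
```

```text
[ 0.66738628 -0.07337472  0.06712897] [ 0.52130483  0.75722756 -2.46477427] 0.1718937063989809
0.0011368857373696625 -0.18476921291864884
(array([-158. , -144.5,  -52.6]), array([-0.1,  0. ,  0.1]))
```

View pics/s29.png

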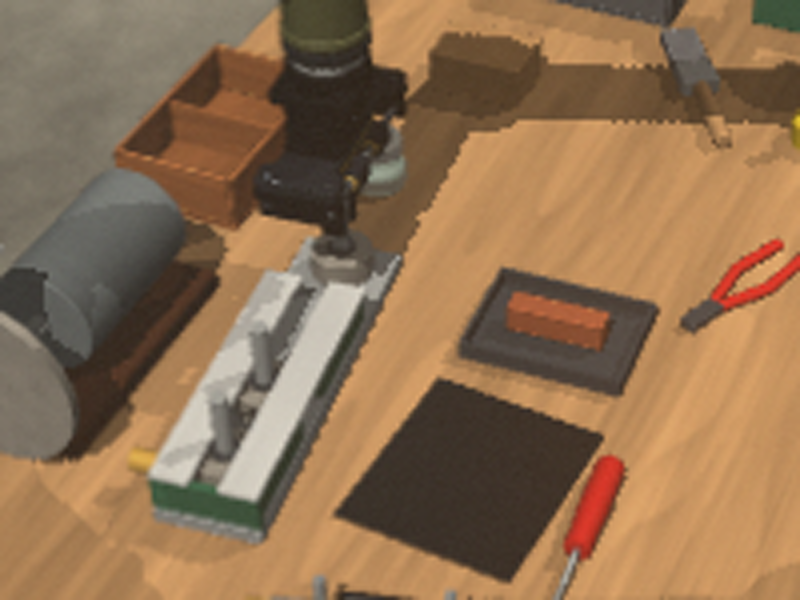

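Emit:
play_rows --series '[0, 0, 0, -0.03, 0, 0, 0, 0, 0, 0, -0.06, 0, 0, 0, 0, -0.02, -0.018, -0.062, 0, 0, 0, 0, -0.048, -0.044, -0.062, 0, 0, 0, 0, -0.076, -0.07, -0.062, 0, 0, 0, 0, -0.104, -0.096, -0.062, 0, 0, 0, 0, -0.132, -0.121, -0.06, 0, 0, 0, 0, -0.152, -0.139, -0.05, 0, 0, 0, 0, -0.158, -0.1445, -0.04, 0, 0, 0, 0, -0.158, -0.1445, -0.03, 0, 0, 0]'

```text
time: 38.3
position: [0.4919, 0.0531, 0.0973]
tool_rot: [3.135, 0.194, 0.0]
ft_force: [0.6, -0.3, -2.2]
grip_width: 0.172
```

Emit:
play_rows --series '[0, 0, 0, 0.01, 0, 0, 0, 0, 0, 0, 0.012, 0, 0, 0, 0, 0, 0, 0.012, 0, 0, 0, 0, 0, 0, 0.012, 0, 0, 0]'

```text
time: 38.63
position: [0.4948, 0.0492, 0.0853]
tool_rot: [-3.136, -0.181, 0.0]
ft_force: [1.1, -0.6, -1.5]
grip_width: 0.174
```

Run:
```python
from h import *
d=get_image("side"); crop(d,"s30",180,120,380,270,4)
d=get_image("wrist"); crop(d,"w30",0,0,640,400,1.25)
s=get_state();print(s["position"],s["ft_force"],s["grip_width"])
print(move((.4934,.0513,.0565),96.7))
```

```text
[0.4949585  0.04947593 0.08584697] [ 0.86440737  0.56143928 -3.27504744] 0.1700137378405217
(array([-1.4, -2. , 29.3]), array([-0. , -0. , -0.1]))
```

View pics/s30.png

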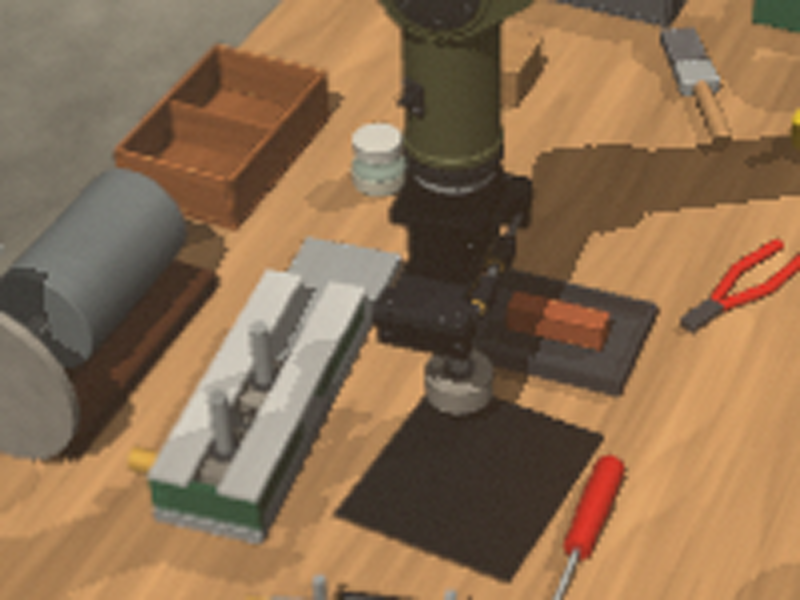

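View pics/w30.png

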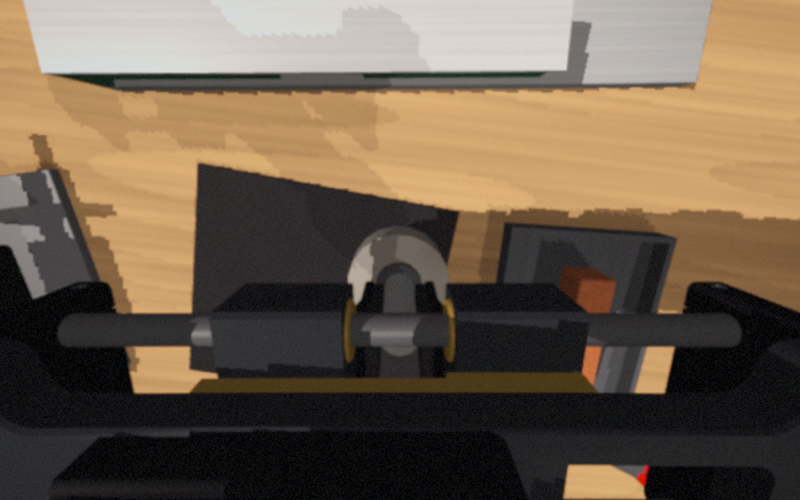

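Emit:
play_rows --series '[0, -0.001, -0.002, 0.015, 0, 0, 0, 0, -0.001, -0.002, 0.025, 0, 0, 0, 0, -0.001, -0.002, 0.029, 0, 0, 0, 0, -0.001, -0.002, 0.0295, 0, 0, 0, 0, -0.001, -0.002, 0.0295, 0, 0, 0, 0, -0.001, -0.002, 0.0295, 0, 0, 0]'

```text
time: 39.23
position: [0.4931, 0.0516, 0.0562]
tool_rot: [3.136, 0.183, 0.001]
ft_force: [0.2, 0.1, -2.5]
grip_width: 0.173
```

Run:
```python
from h import *
s=get_state();print(s["position"],s["ft_force"],s["grip_width"])
d=get_image("side"); crop(d,"s31",240,170,340,270,6)
```

```text
[0.49306549 0.05155753 0.0562301 ] [ 0.20086317  0.11144274 -2.5252249 ] 0.1727336143354602
```

View pics/s31.png

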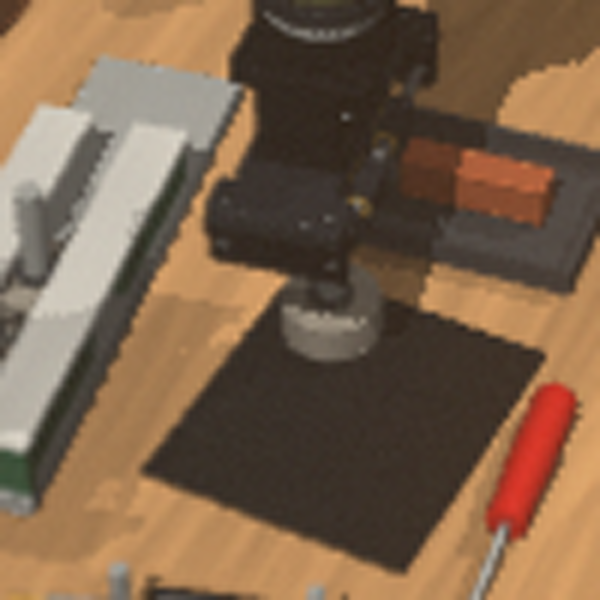

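Emit:
play_rows --series '[0, 0, 0, 0.0005, 0, 0, 0, 25, 0, 0, 0.0005, 0, 0, 0, 45, 0, 0, 0.0005, 0, 0, 0, 45, 0, 0, 0.0005, 0, 0, 0, 45, 0, 0, -0.003, 0, 0, 0, 45, 0, 0, -0.03, 0, 0, 0, 45, 0, 0, -0.065, 0, 0, 0, 45, 0, 0, -0.09, 0, 0, 0, 45, 0, 0, -0.095, 0, 0, 0]'

```text
time: 40.03
position: [0.496, 0.0523, 0.1564]
tool_rot: [3.136, 0.184, 0.014]
ft_force: [0.4, 0.0, 0.5]
grip_width: 0.45
```

Run:
```python
from h import *
d=get_image("wrist"); crop(d,"w32",0,0,640,400,1.25)
s=get_state();print(s["position"],s["grip_width"], move((.6488,.1057,.15),96.7))
```

```text
[0.49543745 0.05210549 0.15525021] 0.4480138839870385 (array([158.5, -35.3,   6.4]), array([ 0.1, -0.4,  0. ]))
```

View pics/w32.png

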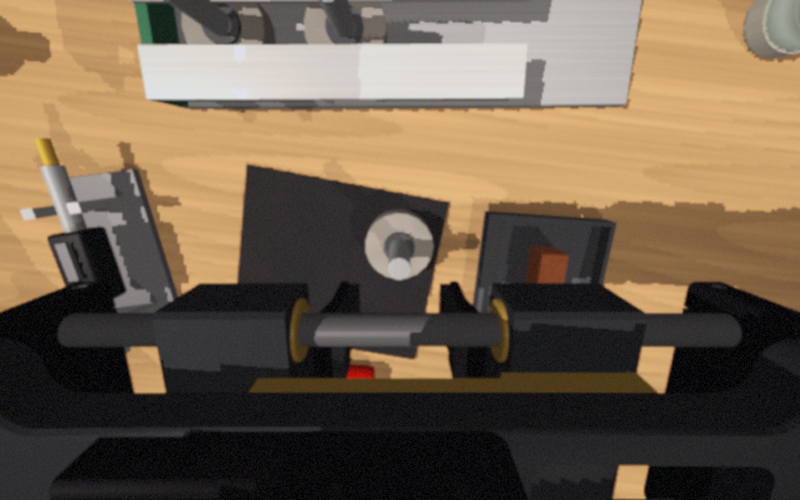

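Emit:
play_rows --series '[45, 0.035, -0.008, 0, 0, 0, 0, 45, 0.075, -0.017, 0, 0, 0, 0, 45, 0.115, -0.026, 0, 0, 0, 0, 45, 0.15, -0.033, 0, 0, 0, 0, 45, 0.158, -0.035, 0, 0, 0, 0, 45, 0.158, -0.035, 0, 0, 0, 0, 45, 0.158, -0.035, 0, 0, 0, 0, 45, 0.158, -0.035, 0, 0, 0, 0]'

```text
time: 40.75
position: [0.6441, 0.1044, 0.1503]
tool_rot: [3.135, 0.183, -0.003]
ft_force: [-0.2, 0.6, 0.5]
grip_width: 0.45
```

Run:
```python
from h import *
get_image("wrist");d=get_image("wrist"); crop(d,"w33",0,0,640,400,1.25)
print(px(d,[[.6488,.1057,.102]])*1.25)
s=get_state();print(s["position"],s["grip_width"], move((.6488,.1057,.0675),96.7))
```

```text
[[395.14662643 261.57719027]]
[0.64449351 0.10421046 0.15122595] 0.4514014338437808 (array([ 4.5, -1.1, 83.7]), array([ 0.1,  0. , -0. ]))
```

View pics/w33.png

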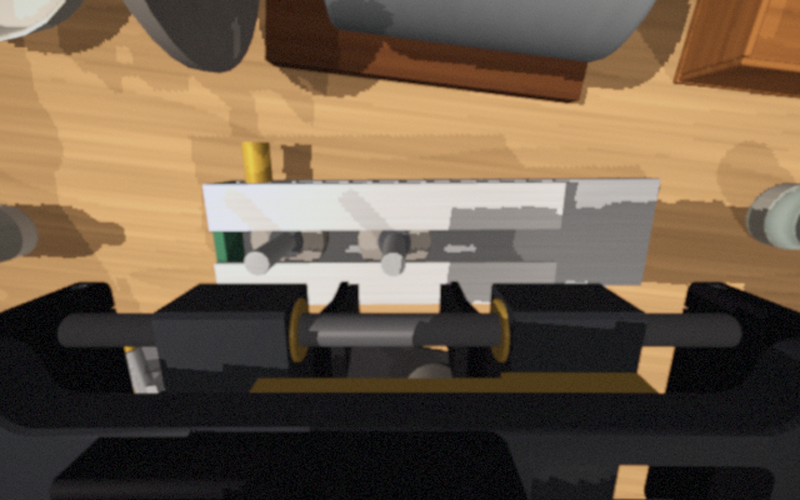

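Emit:
play_rows --series '[45, 0.003, -0.002, 0.03, 0, 0, 0, 45, 0.003, -0.002, 0.06, 0, 0, 0, 45, 0.003, -0.002, 0.08, 0, 0, 0, 45, 0.003, -0.002, 0.084, 0, 0, 0, 45, 0.003, -0.002, 0.084, 0, 0, 0, 0, 0.003, -0.002, 0.084, 0, 0, 0, 0, 0.003, -0.002, 0.084, 0, 0, 0, 0, 0.003, -0.002, 0.084, 0, 0, 0, 0, 0.003, -0.002, 0.084, 0, 0, 0, 0, 0.003, -0.002, 0.084, 0, 0, 0]'

```text
time: 41.68
position: [0.6489, 0.1077, 0.0681]
tool_rot: [-3.136, -0.184, -0.003]
ft_force: [-0.8, 0.9, 2.9]
grip_width: 0.171
```

Run:
```python
from h import *
s=get_state();print(s["position"],s["ft_force"],s["grip_width"]);q=np.array(s["position"])-box(0,0,0);print(q[0]*np.cos(TH)+q[1]*np.sin(TH),-q[0]*np.sin(TH)+q[1]*np.cos(TH))
print(move(box(0.001,-.185,.0685),96.7))
```

```text
[0.6489138  0.10769104 0.06809915] [-0.82404453  0.94041668  2.91883308] 0.1708506726769901
0.003915633060227525 -0.0027848177217386612
(array([ -2.9, 182.2,  -0.5]), array([-0. , -0.1,  0. ]))
```

Emit:
play_rows --series '[0, -0.002, 0.01, -0.001, 0, 0, 0, 0, -0.002, 0.03, -0.001, 0, 0, 0, 0, -0.002, 0.055, -0.001, 0, 0, 0, 0, -0.002, 0.08, -0.001, 0, 0, 0, 0, -0.002, 0.105, -0.001, 0, 0, 0, 0, -0.002, 0.13, -0.001, 0, 0, 0, 0, -0.002, 0.155, -0.001, 0, 0, 0, 0, -0.002, 0.178, -0.001, 0, 0, 0, 0, -0.002, 0.183, -0.001, 0, 0, 0, 0, -0.002, 0.183, -0.001, 0, 0, 0]'

```text
time: 42.52
position: [0.6675, -0.0788, 0.068]
tool_rot: [3.134, 0.176, -0.001]
ft_force: [-0.0, -0.7, 0.9]
grip_width: 0.173
```

Run:
```python
from h import *
get_image("side");d=get_image("side"); crop(d,"s34",180,120,380,270,4)
s=get_state();print(s["position"],s["ft_force"],s["grip_width"])
print(move((.5004,.1511,.12),96.7))
```

```text
[ 0.66748498 -0.07437421  0.06804224] [0.05127661 0.04290317 0.79834334] 0.17093381919178827
(array([-139.6, -243.4,  -52. ]), array([0., 0., 0.]))
```

View pics/s34.png

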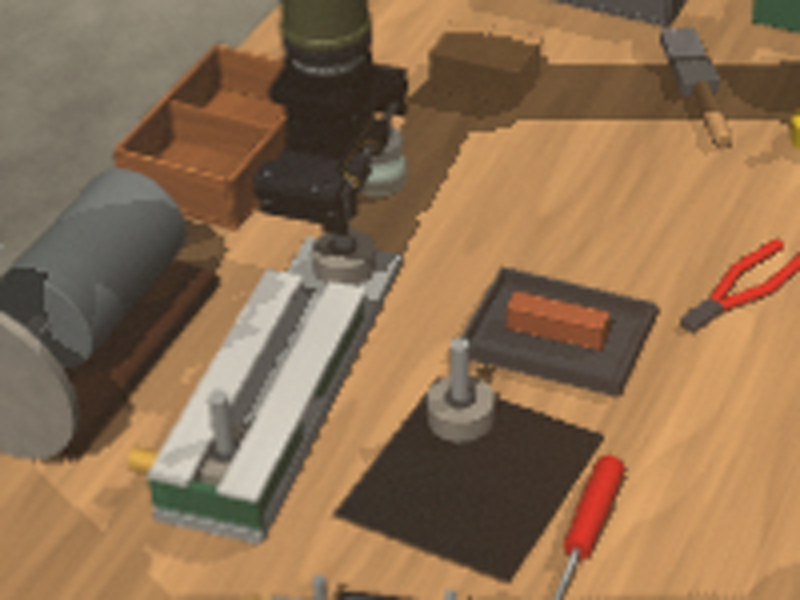

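Emit:
play_rows --series '[0, 0, 0, -0.03, 0, 0, 0, 0, 0, 0, -0.062, 0, 0, 0, 0, -0.012, -0.02, -0.065, 0, 0, 0, 0, -0.032, -0.055, -0.065, 0, 0, 0, 0, -0.052, -0.09, -0.065, 0, 0, 0, 0, -0.072, -0.125, -0.065, 0, 0, 0, 0, -0.092, -0.16, -0.065, 0, 0, 0, 0, -0.112, -0.195, -0.065, 0, 0, 0, 0, -0.132, -0.23, -0.06, 0, 0, 0, 0, -0.1395, -0.243, -0.05, 0, 0, 0]'

```text
time: 43.45
position: [0.4959, 0.159, 0.1187]
tool_rot: [-3.132, -0.201, 0.0]
ft_force: [-0.8, 0.5, -2.9]
grip_width: 0.172
```

Emit:
play_rows --series '[0, 0, 0, 0.02, 0, 0, 0, 0, 0, 0, 0.03, 0, 0, 0, 0, 0, 0, 0.03, 0, 0, 0, 0, 0, 0, 0.03, 0, 0, 0, 0, 0, 0, 0.03, 0, 0, 0]'

```text
time: 43.87
position: [0.5014, 0.1503, 0.0885]
tool_rot: [-3.136, -0.183, -0.001]
ft_force: [-0.8, 0.1, -1.6]
grip_width: 0.177
```

Run:
```python
from h import *
d=get_image("wrist"); crop(d,"w35",0,0,640,400,1.25)
s=get_state();print(s["position"],s["ft_force"],s["grip_width"])
print(move((.5004,.1511,.0575),96.7))
```

```text
[0.50169805 0.15020647 0.08878741] [ 0.4516707  -0.1301739  -1.65256901] 0.17471254991652613
(array([-1.2, -1. , 31.3]), array([-0. , -0.1, -0.1]))
```

View pics/w35.png

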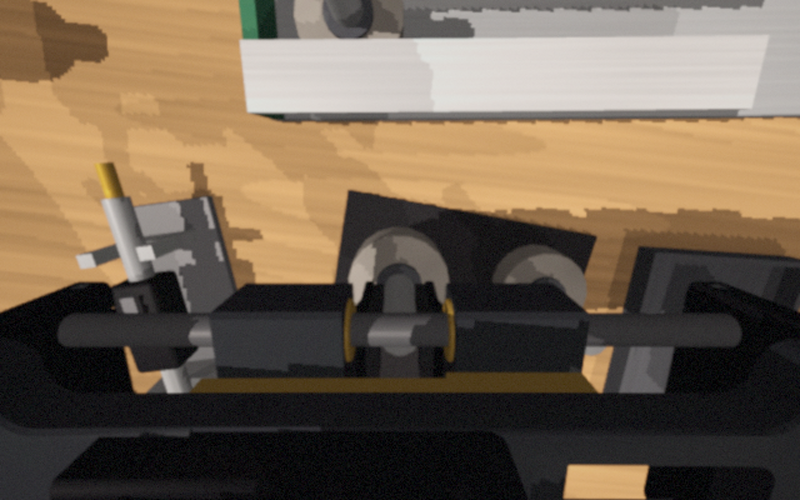

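Emit:
play_rows --series '[0, -0.001, 0.002, 0.015, 0, 0, 0, 0, -0.001, 0.002, 0.026, 0, 0, 0, 0, -0.001, 0.002, 0.031, 0, 0, 0, 0, -0.001, 0.002, 0.0315, 0, 0, 0, 0, -0.001, 0.002, 0.0315, 0, 0, 0, 0, -0.001, 0.002, 0.0315, 0, 0, 0]'

```text
time: 44.42
position: [0.5, 0.1481, 0.0569]
tool_rot: [3.136, 0.183, -0.001]
ft_force: [-1.6, 0.4, 2.6]
grip_width: 0.176
```

Emit:
play_rows --series '[0, 0, 0, 0.0005, 0, 0, 0, 25, 0, 0, 0.0005, 0, 0, 0, 45, 0, 0, 0.0005, 0, 0, 0, 45, 0, 0, 0.0005, 0, 0, 0, 45, 0, 0, -0.003, 0, 0, 0, 45, 0, 0, -0.03, 0, 0, 0, 45, 0, 0, -0.065, 0, 0, 0, 45, 0, 0, -0.09, 0, 0, 0, 45, 0, 0, -0.095, 0, 0, 0]'

```text
time: 45.17
position: [0.503, 0.1494, 0.1566]
tool_rot: [-3.135, -0.184, -0.013]
ft_force: [1.5, 1.8, 1.3]
grip_width: 0.449
```

Run:
```python
from h import *
get_image("wrist");d=get_image("wrist"); crop(d,"w36",0,0,640,400,1.25)
s=get_state();print(s["position"],s["grip_width"], move((.636,.1905,.15),96.7))
```

```text
[0.50127754 0.14859002 0.15319971] 0.4508525514443701 (array([138.7, -25.9,   3.7]), array([ 0. , -0.2, -0. ]))
```

View pics/w36.png

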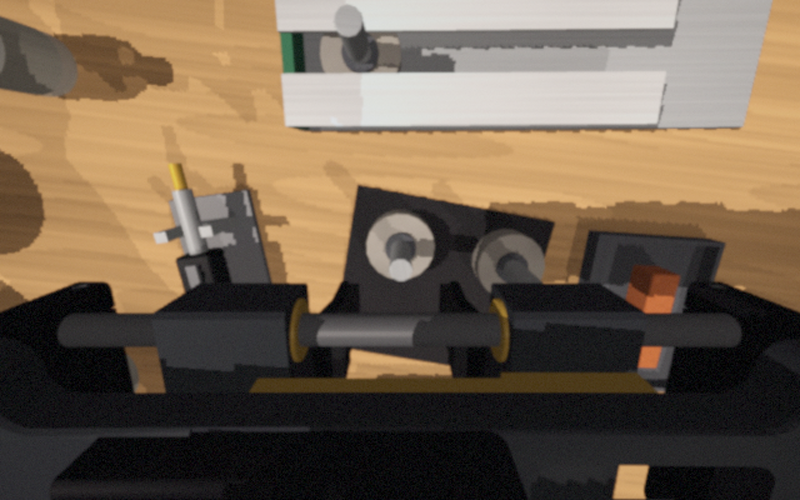

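Two stand on the mat. On to the last.

Emit:
play_rows --series '[45, 0.035, -0.007, 0, 0, 0, 0, 45, 0.075, -0.014, 0, 0, 0, 0, 45, 0.11, -0.02, 0, 0, 0, 0, 45, 0.135, -0.026, 0, 0, 0, 0, 45, 0.139, -0.026, 0, 0, 0, 0, 45, 0.139, -0.026, 0, 0, 0, 0, 45, 0.139, -0.026, 0, 0, 0, 0, 45, 0.139, -0.026, 0, 0, 0, 0]'

```text
time: 45.93
position: [0.6335, 0.1899, 0.1506]
tool_rot: [3.135, 0.184, -0.003]
ft_force: [-0.5, -0.9, -0.3]
grip_width: 0.451
```

Run:
```python
from h import *
get_image("wrist");d=get_image("wrist"); crop(d,"w37",0,0,640,400,1.25)
print(px(d,[[.638,.190,.102]])*1.25)
s=get_state();print(s["position"],s["grip_width"], move((.637,.190,.0675),96.7))
```

```text
[[397.30068336 262.10995246]]
[0.63404517 0.18987788 0.15157484] 0.4506267936307083 (array([ 3. ,  0.2, 84.1]), array([0., 0., 0.]))
```

View pics/w37.png

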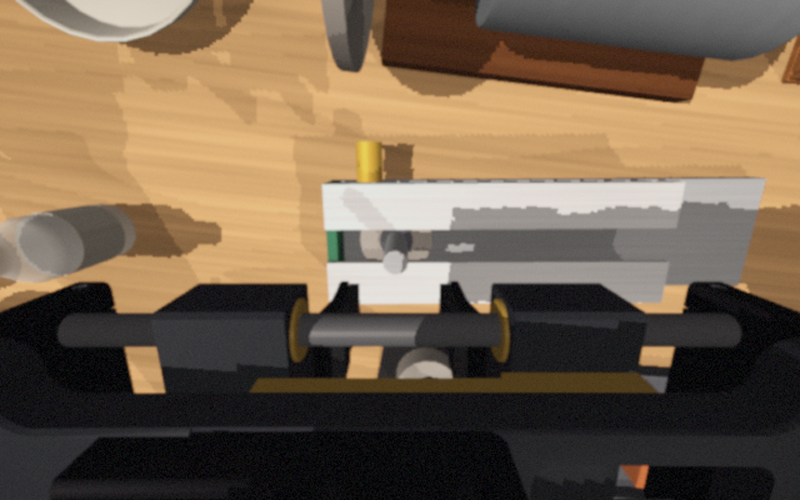

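Emit:
play_rows --series '[45, 0.002, -0.001, 0.03, 0, 0, 0, 45, 0.002, -0.001, 0.06, 0, 0, 0, 45, 0.002, -0.001, 0.08, 0, 0, 0, 45, 0.002, -0.001, 0.083, 0, 0, 0, 45, 0.002, -0.001, 0.083, 0, 0, 0, 0, 0.002, -0.001, 0.083, 0, 0, 0, 0, 0.002, -0.001, 0.083, 0, 0, 0, 0, 0.002, -0.001, 0.083, 0, 0, 0, 0, 0.002, -0.001, 0.083, 0, 0, 0, 0, 0.002, -0.001, 0.083, 0, 0, 0]'

```text
time: 46.87
position: [0.6375, 0.1921, 0.0696]
tool_rot: [-3.135, -0.184, -0.003]
ft_force: [0.1, 1.0, 3.9]
grip_width: 0.173
```

Run:
```python
from h import *
s=get_state();print(s["position"],s["ft_force"],s["grip_width"]);q=np.array(s["position"])-box(0,0,0);print(q[0]*np.cos(TH)+q[1]*np.sin(TH),-q[0]*np.sin(TH)+q[1]*np.cos(TH))
print(move(box(0.001,-.185,.0685),96.7))
```

```text
[0.6374839  0.19207912 0.06960634] [0.11956493 0.99569809 3.94795285] 0.17288606570456191
0.0024094146958246344 0.08236048215863541
(array([ -1.4, 267.4,   0.9]), array([-0. , -0.1,  0. ]))
```

Emit:
play_rows --series '[0, -0.001, 0.01, -0.001, 0, 0, 0, 0, -0.001, 0.03, -0.001, 0, 0, 0, 0, -0.001, 0.055, -0.001, 0, 0, 0, 0, -0.001, 0.08, -0.001, 0, 0, 0, 0, -0.001, 0.105, -0.001, 0, 0, 0, 0, -0.001, 0.13, -0.001, 0, 0, 0, 0, -0.001, 0.155, -0.001, 0, 0, 0, 0, -0.001, 0.18, -0.001, 0, 0, 0, 0, -0.001, 0.2, -0.001, 0, 0, 0, 0, -0.001, 0.21, -0.001, 0, 0, 0]'

```text
time: 47.7
position: [0.6605, -0.0217, 0.0698]
tool_rot: [3.135, 0.177, -0.0]
ft_force: [0.4, -0.4, -0.9]
grip_width: 0.168
```

Run:
```python
from h import *
get_image("side")
s=get_state();print(s["position"],s["ft_force"],s["grip_width"])
print(move(box(0.001,-.185,.0705),96.7))
```

```text
[ 0.66065727 -0.02311957  0.06958528] [ 0.77440961 -2.07364445 -1.12583332] 0.17308260656832167
(array([ 1. , 50.9, -0.8]), array([ 0.2,  0. , -0.3]))
```

Emit:
play_rows --series '[0, 0, 0.02, 0, 0, 0, 0, 0, 0, 0.045, 0, 0, 0, 0, 0, 0, 0.055, 0, 0, 0, 0, 0, 0, 0.055, 0, 0, 0, 0, 0, 0, 0.055, 0, 0, 0, 0, 0, 0, 0.055, 0, 0, 0, 0]'

```text
time: 48.25
position: [0.6667, -0.071, 0.0695]
tool_rot: [3.136, 0.185, -0.0]
ft_force: [-0.4, -1.5, 0.1]
grip_width: 0.171
```

Run:
```python
from h import *
d=get_image("side"); crop(d,"s39",180,120,380,270,4)
s=get_state();print(s["position"],s["ft_force"],s["grip_width"])
print(move((.430,.106,.16),96.7))
```

```text
[ 0.66668319 -0.07057268  0.06950835] [-0.29771154 -1.50240117 -0.33582547] 0.17438926442187322
(array([-214.2, -203.3,  -90.5]), array([0. , 0. , 0.1]))
```

View pics/s39.png

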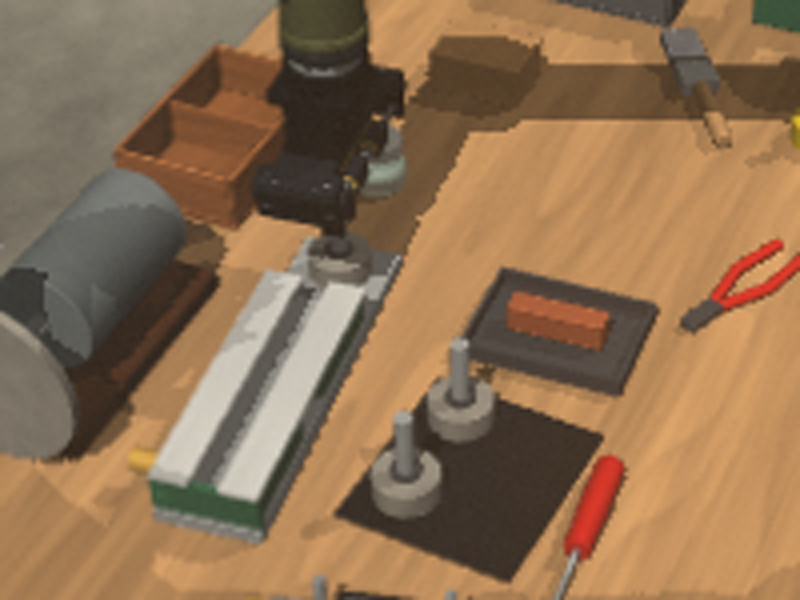

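Emit:
play_rows --series '[0, 0, 0, -0.035, 0, 0, 0, 0, 0, 0, -0.075, 0, 0, 0, 0, 0, 0, -0.105, 0, 0, 0, 0, -0.018, -0.017, -0.106, 0, 0, 0, 0, -0.046, -0.044, -0.106, 0, 0, 0, 0, -0.074, -0.07, -0.106, 0, 0, 0, 0, -0.102, -0.097, -0.106, 0, 0, 0, 0, -0.13, -0.123, -0.106, 0, 0, 0, 0, -0.158, -0.15, -0.106, 0, 0, 0, 0, -0.186, -0.177, -0.106, 0, 0, 0]'

```text
time: 49.13
position: [0.4585, 0.0849, 0.1745]
tool_rot: [-3.136, -0.188, 0.003]
ft_force: [-0.1, 0.5, -1.8]
grip_width: 0.172
```

Emit:
play_rows --series '[0, -0.02, -0.019, 0, 0, 0, 0, 0, -0.028, -0.026, 0, 0, 0, 0, 0, -0.028, -0.026, 0, 0, 0, 0, 0, -0.028, -0.026, 0, 0, 0, 0, 0, -0.028, -0.026, 0, 0, 0, 0]'

```text
time: 49.55
position: [0.4312, 0.1045, 0.1754]
tool_rot: [3.136, 0.183, 0.001]
ft_force: [0.7, 0.0, -2.4]
grip_width: 0.172
```

Run:
```python
from h import *
d=get_image("wrist"); crop(d,"w40",0,0,640,400,1.25)
s=get_state();print(s["position"],s["ft_force"],s["grip_width"])
print(move((.430,.106,.0585),96.7))
```

```text
[0.43136373 0.10428576 0.17538509] [ 1.07212765  0.10600061 -2.38758529] 0.1740109520304085
(array([ -1.2,  -1.8, 116.9]), array([-0. ,  0. , -0.1]))
```

View pics/w40.png

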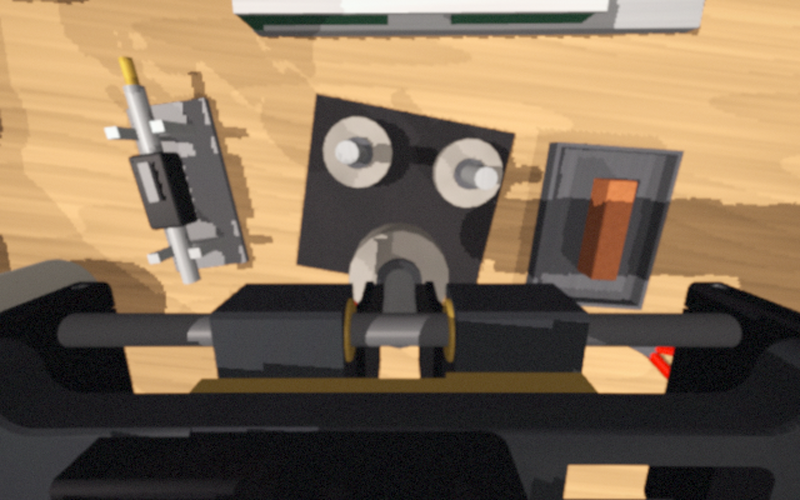

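Emit:
play_rows --series '[0, -0.001, -0.002, 0.03, 0, 0, 0, 0, -0.001, -0.002, 0.065, 0, 0, 0, 0, -0.001, -0.002, 0.095, 0, 0, 0, 0, -0.001, -0.002, 0.11, 0, 0, 0, 0, -0.001, -0.002, 0.115, 0, 0, 0, 0, -0.001, -0.002, 0.115, 0, 0, 0, 0, -0.001, -0.002, 0.115, 0, 0, 0]'

```text
time: 50.18
position: [0.4304, 0.1065, 0.0607]
tool_rot: [-3.135, -0.182, -0.0]
ft_force: [0.4, 1.1, -2.1]
grip_width: 0.172
```

Run:
```python
from h import *
s=get_state();print(s["position"],s["ft_force"],s["grip_width"])
d=get_image("side"); crop(d,"s41",240,170,340,270,6)
s=get_state();print(s["position"],s["ft_force"],s["grip_width"])
```

```text
[0.4304419  0.10652363 0.06068959] [ 0.39608872  1.13372413 -2.13029812] 0.17188649781303222
[0.43054731 0.10656683 0.06092272] [-0.04816461  0.02750396 -2.49846091] 0.17291089410529598
```

View pics/s41.png

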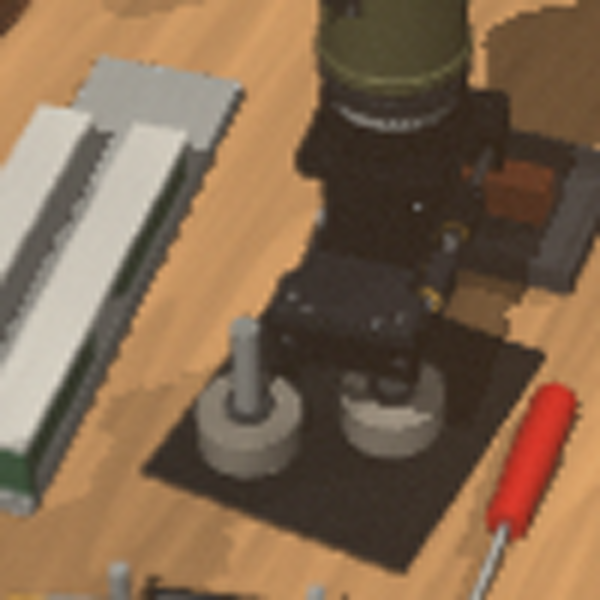

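Emit:
play_rows --series '[0, 0, 0, 0.002, 0, 0, 0, 0, 0, 0, 0.0025, 0, 0, 0, 0, 0, 0, 0.0025, 0, 0, 0, 25, 0, 0, 0.0025, 0, 0, 0, 45, 0, 0, 0.0025, 0, 0, 0, 45, 0, 0, 0.0025, 0, 0, 0, 45, 0, 0, -0.002, 0, 0, 0, 45, 0, 0, -0.03, 0, 0, 0, 45, 0, 0, -0.065, 0, 0, 0, 45, 0, 0, -0.1, 0, 0, 0]'

```text
time: 51.07
position: [0.4285, 0.1068, 0.1616]
tool_rot: [-3.136, -0.184, 0.003]
ft_force: [1.8, 0.3, -0.0]
grip_width: 0.445
```

Emit:
play_rows --series '[45, 0, 0, -0.04, 0, 0, 0, 45, 0, 0, -0.06, 0, 0, 0, 45, 0.0, 0.03, -0.06, 0, 0, 0, 45, 0, 0.07, -0.06, 0, 0, 0, 45, 0, 0.11, -0.06, 0, 0, 0, 45, 0, 0.15, -0.06, 0, 0, 0, 45, 0, 0.19, -0.06, 0, 0, 0, 45, 0, 0.23, -0.06, 0, 0, 0, 45, 0, 0.27, -0.06, 0, 0, 0, 45, 0, 0.3, -0.06, 0, 0, 0]'

```text
time: 51.9
position: [0.4639, -0.195, 0.221]
tool_rot: [3.135, 0.179, 0.0]
ft_force: [0.3, -0.3, 0.5]
grip_width: 0.452
```

Run:
```python
from h import *
get_image("top")
d=get_image("top"); crop(d,"t42",190,110,370,250,4.4)
d=get_image("side"); crop(d,"s42",200,150,400,300,4)
s=get_state();print(s["position"],s["time"])
```

```text
[ 0.46384994 -0.19384928  0.22045719] 52.05
```

View pics/t42.png

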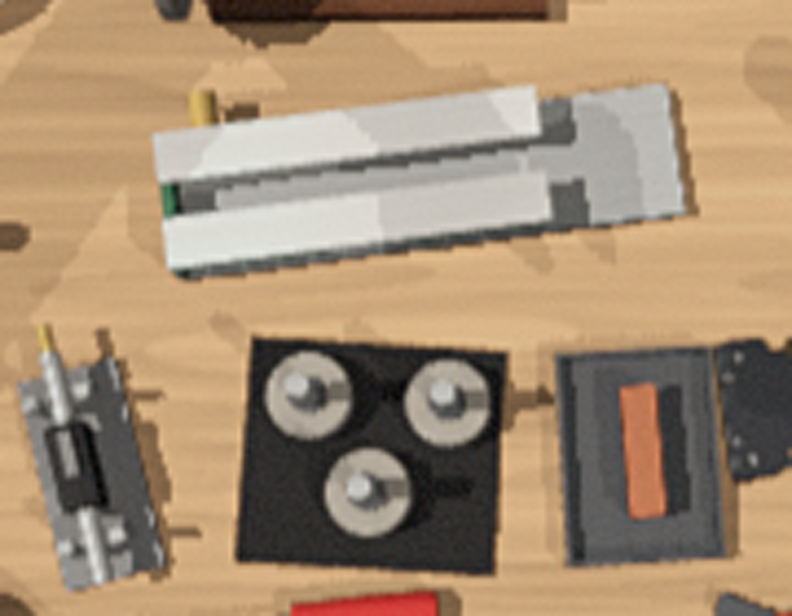

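View pics/s42.png

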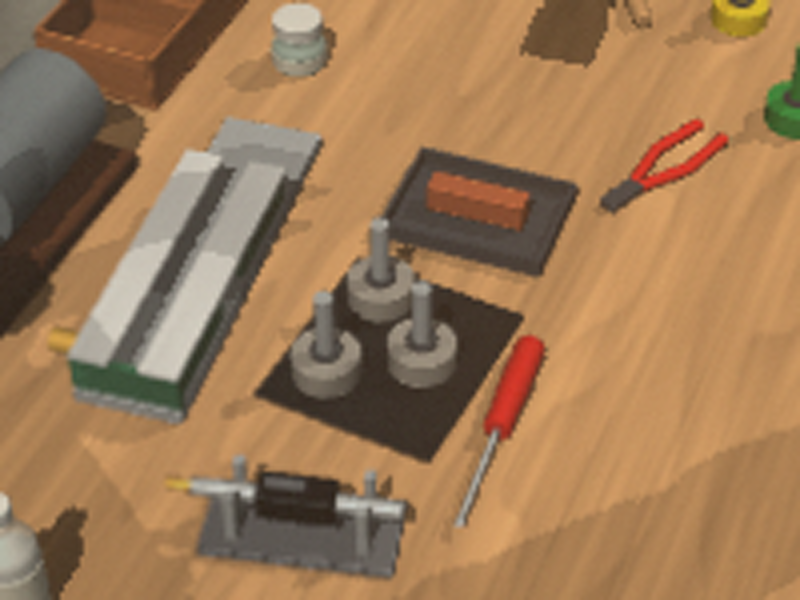

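Run:
```python
from h import *
d=get_image("top"); crop(d,"t43",40,50,600,330,1.4)
```

```text
(no output)
```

View pics/t43.png

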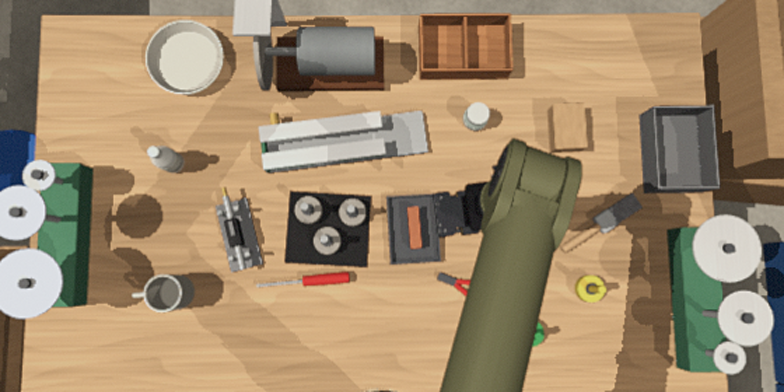

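The final picture shows three wheels on the mat, the stone in the tray and the wand in its rest. Everything else is where it was, and the arm is clear.

```bash
python3 -c "
from bench import *
print(close_job())"
```

```text
the job is handed in; nothing more can be done
None
```

The job is done and handed in at about 52 s of the 210 s allowed; no verdict was reported.

**What I did**
- I laid the stone in the steel tray and slid the three grey wheels through the mouth until they were under the cover.
- I then held the wand level about 3 cm in front of the middle of the window, steady for more than 2.5 s.
- After that I slid the wheels out and stood all three on the drying mat.

**Last checks**
- The top and side views show all three wheels upright and fully on the mat, and the stone in the tray.
- The wand is in both forks with its nozzle the same way as before.
- The gripper is clear of everything, and the other things I could see have not moved. In the last top view the arm hid part of the pliers and of the green wheel. The side view just before it shows both in place.

**What differed or disagreed**
- **Order:** with only one gripper, I put the wand back in its rest right after the rinse, before taking the wheels out. I did not pick it up and lay it back again at the end.
- **Knocked wheel:** the middle wheel moved about 2 cm inside the box, pushing its neighbour along. I saw it only after the rinse; both were still well under the cover.
- **Camera readings:** the cameras differed by up to about 5 mm along the box, so the nozzle's sideways centring and its distance from the window are good only to a few millimetres.

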